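# Divert sealed tubs into the blue tray

## Robot

A 6-joint arm with a two-finger parallel gripper is mounted at the origin on the work surface. World frame = base frame: x ahead of the robot, y to its left, z up, the work surface at z = 0. Lengths are in mm, angles in rad, forces in N, time in s.
With the tool pointing down it reaches from about 400 to 925 mm from the base axis. Payload 12.5 kg.
Tool frame: the origin (TCP) lies at the very end of the fingers, on their centre line; the grasp point (between the pads) lies 19 mm behind it; z points along the fingers, x is the direction in which the jaws open and shut, and the axes are right-handed (so a half turn about z gives the same grasp; the last joint's range is limited). The gripper opens to 95 mm and grips with 3 to 60 N. Pads are 20 mm wide; open, the fingers measure 119 mm over their backs; the gripper's body (75 mm by 180 mm) begins 59 mm behind the grasp point.
Start: joints at [-1.446, 0.491, 1.559, -0, 1.092, -0.106], TCP at [142.995, -608.44, 214.661] pointing down, gripper open.
Joint ranges: [-3.1, 3.1], [-0.84, 2.19], [0.05, 2.79], [-1.13, 4.28], [0.06, 2.93], [-2.69, 2.69]. Speed limits (rad/s): [2.22, 2.22, 2.79, 3.14, 3.14, 3.14].

## Interface

Orientations are given as [roll, pitch, yaw] about the fixed x, y, z axes, in that order (R = Rz(yaw) Ry(pitch) Rx(roll)).
In Python, from cell import env gives the robot as it stands.
- The arm moves only by the tool arm_command, never from a script. Its argument "motion" is one flat list of numbers, 7 for each row, row after row: the opening, from -1 (shut) to 1 (fully open), then the shift along the tool's x, y, z in mm, then the turn, a rotation vector about the tool's x, y, z in degrees. In form: [fingers, dx, dy, dz, rx, ry, rz, fingers, dx, dy, dz, rx, ry, rz, ...]. A call has 1 to 20 rows; each row is the pose to reach, as a shift and turn from the pose commanded when the call began, along the tool's axes at that moment; what a row does not reach only later rows make up. A row lasts 1/10 s, in which the tool goes at most 50 mm and 8.59 degrees, less where a joint would pass 70% of its speed; a pose out of reach is approached as far as the arm can. A call with a gripper value outside its range is refused whole. The fingers move at their own pace and stop on an object; the grip force is fixed at half the most. Time passes only in rows, so rows that repeat a pose let the fingers close. It gives the time, the measured TCP pose, the force and the opening at its end, in the units of the state.
- env.state(): the state, without advancing time (a new reading comes with each control period).
- env.read_camera(name): name is "side" or "top"; returns (picture, depth): 384x512x3 uint8, red, green, blue; 384x512 float32, mm along the optical axis (not along the pixel's ray), 0 where there is no reading.
- env.calibration(name): a dict with "fx", "fy", "cx", "cy" (pixels), "cam_to_world" (4x4, takes a point from camera to world coordinates). Camera axes: x right, y down, z forward; pixel columns grow to the right and rows downward; lengths in mm; the calibration is good to about 2 mm. A picture is of the moment at which its call begins. calibration takes no time and is no camera call.
- env.job_done(): hands the job in, once; it reports no verdict.
Trained networks look in the newest picture that a camera, given by its name, has taken for a name from the list of things; names that differ only in an ending like _2 or _b are one class to them, and where a whole thing is asked for, a point or a joint stands for the part that bears it (a point fixed in the world has none). Each returns a list of dicts, best first, with "confidence" (0 to 1); they miss things now and then, are a little off and sometimes report something else, mostly with a low value. They report only what shows in the picture. A call takes as long as a camera call. They do not tell look-alikes from the thing itself.
- env.recognise(camera, label): "location" ([column, row] in pixels, amid what is visible of it).
- env.silhouettes(camera, label): "region" (384x512 bool, what is visible of it) and "location" ([column, row] in pixels, amid what is visible of it).
- env.spot_point(camera, label): "location" ([column, row] in pixels: a listed point, or the origin of a listed thing).
The state is a dict: "t": time; "joints": joint angles; "qvel": joint speeds; "tau": joint torques, N m; "eef_pos": TCP position; "tcp_rot": TCP orientation; "ft_force": force on the tool from outside, world axes, zero at the start; "moment": the same for the moment, N m; "opening": opening from 0.0 (shut) to 1.0 (fully open).
Only numpy, scipy, OpenCV 4.12 (cv2) and the standard library are available. Lean on these libraries where they do the work, as an engineer would, in place of code of your own. Each camera call takes 0.05 s, during which the arm holds its last target.

## Task

First slide the blue tray along the bench, without lifting it, squarely onto the black mat under the chute exit on its own side, and swing the yellow diverter flap fully over so that the chute feeds that exit. Then put all the green-lidded tubs into the orange scoop together, tip the scoop over the chute mouth so that they slide down into the blue tray, and bring in by hand any tub that misses it. Finally set the empty scoop level on the middle of the narrow raised stand, leaving the white tray and everything else on the bench where it is.

Things in the scene. Friction and masses are not known exactly. Their poses are not given: they have to be found in the camera images.
- chute: fixed diverter chute, a hopper open at the top, inside 152 mm (x) by 176 mm (y). Origin on the bench under its centre; x points away from the robot, y to the robot's left. Walls 4 mm: front (robot side, x = -78 mm) 220 mm high, back (x = 78 mm, clear) 180 mm high, sides (y = +/-90 mm) from 195 to 220 mm. Below the sides are the two exits
- chute_mouth (a point): centre of the chute's open top, 220 mm above the bench. Inside is a polished steel roof (friction about 0.2): ridge along the chute's x at y = 0, 140 mm high, falling at 36 degrees to both sides, its ends 49 mm high at y = +/-125 mm, the exits, which overhang the rim of a docked tray; 142 mm high cheeks run along to their ends
- flap_plate (a joint): angle of the yellow diverter flap (rad), hinged along the chute's x on the roof's ridge, 142 mm high: upright at 0, stops at -0.70 and 0.70. Positive: its top leans to the chute's -y side and parts go out at the +y (left) exit; negative: to the -y (right) exit. Stays where left; under 2 N at its top moves it
- flap_top (a point): centre of the red 12 mm round rod, 144 mm long in the chute's x, on the top edge of the flap (a plate 5 mm thick), 87 mm from the hinge, 229 mm high when upright. Can be pushed from the side or pinched
- dock_left (a point): centre of the flat black mat (190 x 144 mm, flush with the bench) under the left (+y) exit: the tray's origin belongs here, its sides parallel to the chute's
- dock_right (a point): the same for the mat under the right (-y) exit
- tray_blue: blue plastic tray, open top, 170 mm along its x, 130 mm along its y, 40 mm high, walls and floor 5 mm, 0.4 to 0.65 kg, smooth floor (friction about 0.3). Origin in the centre of its underside. It starts on the robot's side of one of the two mats, left or right; its walls can be pinched from above to drag it
- tray_white: white tray of the same size on the other side, to be left alone; origin likewise
- scoop: orange plastic scoop, 130 mm (x) by 140 mm (y), origin in the centre of its underside; floor 4 mm, slippery (friction about 0.3), walls 3 mm, reaching 14 mm above the underside on the +x and both y sides, open at its -x end (mouth). Black upright handle behind the +x wall: x = 65 to 99 mm, 16 mm thick in y, up to 78 mm above the underside. 0.22 kg. Holds four standing tubs in two rows of two
- scoop_lip (a point): middle of the open front edge of the scoop's floor, 65 mm along -x from its origin, 4 mm above the underside
- stand: fixed narrow stand with a grey top of 80 mm (its x) x 100 mm (its y), 60 mm high; origin on the bench under its centre. It stands to the left or to the right, the scoop on the other side
- stand_top (a point): centre of the stand's top, 60 mm above the bench: the scoop's origin belongs here
- label_roll: bystander: paper roll, 90 mm across, 60 mm high, leave alone
- spray_jar: bystander: closed jar 70 mm across, 120 mm high, leave alone
- tub_1: sealed rigid tub, white with a green lid, 60 mm along its x, 40 mm along its y, 32 mm high, origin at its centre, 30 to 65 g; two to four tubs are present, the others are absent
- tub_2: sealed rigid tub, white with a green lid, 60 mm along its x, 40 mm along its y, 32 mm high, origin at its centre, 30 to 65 g; two to four tubs are present, the others are absent
- tub_3: sealed rigid tub, white with a green lid, 60 mm along its x, 40 mm along its y, 32 mm high, origin at its centre, 30 to 65 g; two to four tubs are present, the others are absent
- tub_4: sealed rigid tub, white with a green lid, 60 mm along its x, 40 mm along its y, 32 mm high, origin at its centre, 30 to 65 g; two to four tubs are present, the others are absent
Not all that is in view belongs to the job. There is more than one size of the tray_blue; the one meant has the size given above.

How it is judged (in metres and radians):
On the way, in this order (a step that is already met when the one before it is completed fails the run):
1. the blue tray lies squarely on the mat of its side and the flap is fully over to feed that exit (((horizontal distance between tray_blue and dock_left below 0.02 m and value of joint flap_plate above 0.58 rad) or (horizontal distance between tray_blue and dock_right below 0.02 m and value of joint flap_plate below -0.58 rad)) and angle between the x axis of tray_blue and the x axis of chute, either way round below 0.17 rad and height (world z) of tray_blue below 0.01 m), for 0.2 s.
2. all the tubs are in the scoop together (x of tub_1 in the frame of scoop between -0.07 and 0.07 m and y of tub_1 in the frame of scoop between -0.07 and 0.07 m and z of tub_1 in the frame of scoop between 0 and 0.05 m and x of tub_2 in the frame of scoop between -0.07 and 0.07 m and y of tub_2 in the frame of scoop between -0.07 and 0.07 m and z of tub_2 in the frame of scoop between 0 and 0.05 m and x of tub_3 in the frame of scoop between -0.07 and 0.07 m and y of tub_3 in the frame of scoop between -0.07 and 0.07 m and z of tub_3 in the frame of scoop between 0 and 0.05 m and x of tub_4 in the frame of scoop between -0.07 and 0.07 m and y of tub_4 in the frame of scoop between -0.07 and 0.07 m and z of tub_4 in the frame of scoop between 0 and 0.05 m), for 0.3 s.
3. the scoop is tipped over the chute mouth (angle between scoop's own z axis and vertical above 0.45 rad and horizontal distance between scoop_lip and chute_mouth below 0.1 m and height (world z) of scoop_lip above 0.13 m), for 0.2 s.
4. all the tubs are in the blue tray (x of tub_1 in the frame of tray_blue between -0.082 and 0.082 m and y of tub_1 in the frame of tray_blue between -0.062 and 0.062 m and z of tub_1 in the frame of tray_blue between 0 and 0.085 m and x of tub_2 in the frame of tray_blue between -0.082 and 0.082 m and y of tub_2 in the frame of tray_blue between -0.062 and 0.062 m and z of tub_2 in the frame of tray_blue between 0 and 0.085 m and x of tub_3 in the frame of tray_blue between -0.082 and 0.082 m and y of tub_3 in the frame of tray_blue between -0.062 and 0.062 m and z of tub_3 in the frame of tray_blue between 0 and 0.085 m and x of tub_4 in the frame of tray_blue between -0.082 and 0.082 m and y of tub_4 in the frame of tray_blue between -0.062 and 0.062 m and z of tub_4 in the frame of tray_blue between 0 and 0.085 m), for 0.3 s.
At the end, for the whole second after the job is handed in: The blue tray is flat on its exit's mat (within 20 mm, 0.17 rad), the flap over by more than 0.58 rad to feed that exit, all tubs at rest in the blue tray, and the scoop level (0.08 rad) on the stand, its origin within 30 mm of the middle of the top (all of step 1 and all of step 4 and horizontal distance between scoop and stand_top below 0.03 m and height (world z) of scoop between 0.052 and 0.068 m and angle between scoop's own z axis and vertical below 0.08 rad and linear speed of each of scoop, tub_1, tub_2, tub_3, tub_4 below 0.02 m/s); the robot touches nothing.
It fails at once if the blue tray is lifted 40 mm off the bench (height (world z) of tray_blue above 0.04 m).
It fails at once if the white tray is moved by more than 60 mm (distance of tray_white from where it was at the start of the episode above 0.06 m).
It fails at once if a bystander is moved by more than 40 mm (distance of any of label_roll, spray_jar from where it was at the start of the episode above 0.04 m).
Of tub_1, tub_2, tub_3, tub_4 only 2 to 4 are there at a start; the rules pass over those that are not, and their reading is None.
At some moment in a run one of tub_1, tub_2, tub_3, tub_4 may be knocked a few centimetres aside while the robot is not near it.
Once in a run the grip may slacken for a moment while it holds something.
It also fails if it takes over 210 s, if anything falls off the work surface, if the arm or the gripper's body presses on something with over 40 N, if the wrist force passes 120 N, or if a joint passes its speed limit or range.

## Working session

There is one attempt and no reset: what is moved stays moved. The work goes in short steps, Python scripts to look and compute and a tool call to move; the robot and the scene stay as the last step left them, time stands still between calls to the robot, and variables do not carry over. Pictures are saved under pics/ and viewed, and the job is handed in when it is done.

Besides the shell and the picture viewer there is one more tool, called after "Call:" by a JSON object that holds its "name" and its "arguments", one argument or row to a line. arm_command: Moves the arm, as the interface text tells. Its arguments: {"type":"object","properties":{"motion":{"type":"array","items":{"type":"number"}}},"required":["motion"]}

```bash
ls; mkdir -p pics; python3 - <<'E'
from cell import env
import cv2
print(env.state())
for n in("top","side"):
    im,d=env.read_camera(n)
    cv2.imwrite(f"pics/{n}0.png",im[:,:,::-1])
    c=env.calibration(n);print(n,c)
E
```

```text
pics
{'t': 0.0, 'joints': array([-1.44562493e+00,  4.91573694e-01,  1.55943160e+00,  1.98521009e-05,
        1.09169417e+00, -1.05616123e-01]), 'qvel': array([-0.0026565 , -0.0005731 ,  0.00052228,  0.00068425, -0.00031407,
       -0.00061534]), 'tau': array([-3.87632845e-04, -6.12645864e+01, -2.58184004e+01,  6.91613881e-02,
        4.81963798e-02, -9.89821251e-05]), 'eef_pos': array([ 142.95291475, -608.19278707,  214.05911323]), 'tcp_rot': array([-3.14145847e+00,  1.09878194e-03, -1.34001789e+00]), 'ft_force': array([-0.74756421, -1.45544257, -0.67390303]), 'moment': array([-0.02422865, -0.01255606, -0.00351686]), 'opening': 1.0004575384045538}
top {'fx': 359.31785074430303, 'fy': 359.31785074430303, 'cx': 256.7186708478293, 'cy': 184.61531024556447, 'cam_to_world': array([[-2.23885188e-02, -9.92701056e-01,  1.18504717e-01,
         3.73178518e+02],
       [-9.99749314e-01,  2.22605853e-02, -2.40327800e-03,
         8.63739298e+01],
       [-2.52247742e-04, -1.18528815e-01, -9.92950581e-01,
         1.37294235e+03],
       [ 0.00000000e+00,  0.00000000e+00,  0.00000000e+00,
         1.00000000e+00]])}
side {'fx': 385.38908487206385, 'fy': 385.38908487206385, 'cx': 257.53890834307, 'cy': 192.4157163727791, 'cam_to_world': array([[-8.57061156e-01, -3.04215853e-01,  4.15811123e-01,
         3.26143171e+01],
       [-5.15106382e-01,  5.22505076e-01, -6.79451146e-01,
         8.38400553e+02],
       [-1.05636123e-02, -7.96518148e-01, -6.04522332e-01,
         8.36572668e+02],
       [ 0.00000000e+00,  0.00000000e+00,  0.00000000e+00,
         1.00000000e+00]])}
```

View pics/top0.png

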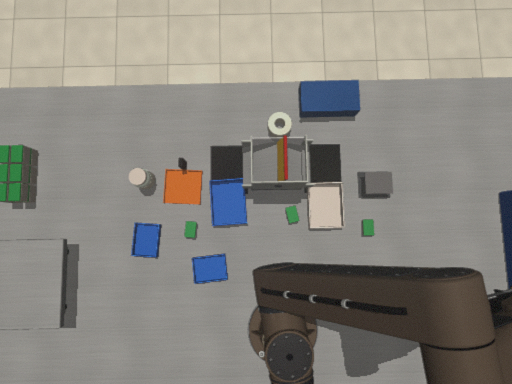

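View pics/side0.png

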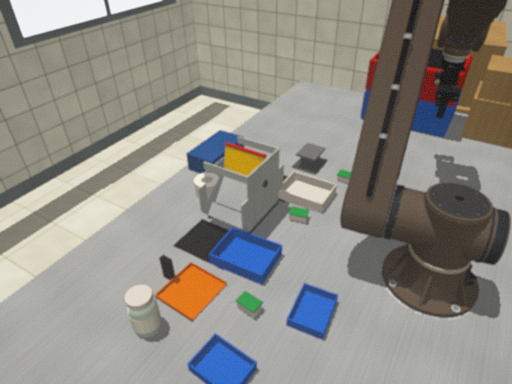

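```bash
cat > h.py <<'E'
from cell import env
import numpy as np, cv2
from scipy.spatial.transform import Rotation as R
def cloud(n,d,c=None):
    c=c or env.calibration(n)
    v,u=np.mgrid[0:d.shape[0],0:d.shape[1]]
    P=np.stack([(u-c['cx'])/c['fx']*d,(v-c['cy'])/c['fy']*d,d,np.ones_like(d)],-1)
    return (P@np.array(c['cam_to_world']).T)[...,:3]
def ray(n,px,z):
    c=env.calibration(n);M=np.array(c['cam_to_world'])
    r=M[:3,:3]@np.array([(px[0]-c['cx'])/c['fx'],(px[1]-c['cy'])/c['fy'],1]);o=M[:3,3]
    return o+r*(z-o[2])/r[2]
def proj(n,p):
    c=env.calibration(n);M=np.linalg.inv(c['cam_to_world']);q=M[:3,:3]@np.array(p)+M[:3,3]
    return q[0]/q[2]*c['fx']+c['cx'],q[1]/q[2]*c['fy']+c['cy']
def rect(pts):
    (c,s,a)=cv2.minAreaRect(np.float32(pts[:,:2]))
    return np.round(c,1),np.round(s,1),round(a,1)
def snap(n,name,crop=None,k=1):
    im,d=env.read_camera(n)
    o=im
    if crop: x0,y0,x1,y1=crop;o=im[y0:y1,x0:x1]
    o=cv2.resize(o,None,fx=k,fy=k,interpolation=cv2.INTER_CUBIC)
    cv2.imwrite(f"pics/{name}.png",o[:,:,::-1]);return im,d
E
python3 - <<'E'
from h import *
im,d=snap("top","t1",(120,80,420,290),2.6)
P=cloud("top",d)
for l in ["chute","tray_blue","tray_white","scoop","stand","tub_1","label_roll","spray_jar"]:
    for s in env.silhouettes("top",l)[:6]:
        m=s['region'];p=P[m&(d>0)]
        print(l,round(s['confidence'],2),np.round(s['location']),m.sum(),"zmax",np.round(np.percentile(p[:,2],[5,50,95])),"med",np.round(np.median(p,0)),rect(p))
for l in ["flap_top","chute_mouth","dock_left","dock_right","scoop","scoop_lip","tray_blue","stand_top","chute"]:
    for s in env.spot_point("top",l)[:3]: print(l,round(s['confidence'],2),np.round(s['location'],1))
E
```

```text
chute 0.71 [276. 164.] 5779 zmax [ -2.  71. 219.] med [609.  11.  71.] (array([612.9,  10.4]), array([504.6, 207.7]), 89.8)
tray_blue 0.95 [227. 200.] 1621 zmax [ 0.  6. 41.] med [473. 194.   6.] (array([474.8, 192. ]), array([181.8, 132.7]), 3.1)
tray_blue 0.87 [144. 239.] 930 zmax [-1.  5. 31.] med [339. 506.   5.] (array([339.8, 507.9]), array([108.3, 128.7]), 86.0)
tray_blue 0.83 [209. 269.] 857 zmax [-1.  5. 29.] med [227. 265.   5.] (array([226.9, 264.3]), array([ 96.7, 121.6]), 7.0)
tray_blue 0.44 [182. 185.] 1375 zmax [-0.  5. 24.] med [544. 365.   5.] (array([559.9, 366.6]), array([147.4, 175. ]), 85.6)
tray_blue 0.37 [290. 212.] 137 zmax [28. 32. 36.] med [424. -45.  32.] (array([422.7, -44.7]), array([54.1, 35.6]), 11.8)
tray_white 0.54 [280. 122.] 524 zmax [-0. 58. 64.] med [765.  -6.  58.] (array([7.592e+02, 3.000e-01]), array([ 99.7, 149.5]), 62.0)
scoop 0.6 [183. 185.] 1337 zmax [ 0.  5. 36.] med [542. 366.   5.] (array([553.3, 366.6]), array([141.9, 160. ]), 86.7)
stand 0.7 [376. 187.] 881 zmax [ 0. 58. 64.] med [ 522. -354.   58.] (array([ 524.2, -368.3]), array([136
[... 338 characters left out ...]
. , 339.6]), array([48.4, 64.6]), 83.7)
label_roll 0.57 [280. 121.] 423 zmax [23. 59. 64.] med [758.  -5.  59.] (array([759.2,  -5.1]), array([85.3, 86.4]), 27.0)
spray_jar 0.85 [142. 178.] 456 zmax [ 12. 116. 123.] med [558. 492. 116.] (array([561. , 509.5]), array([76.9, 80.1]), 55.3)
flap_top 0.95 [285.1 157.4]
chute_mouth 0.75 [274.7 157.6]
dock_left 0.61 [230.2 167.8]
dock_right 0.57 [320.4 170.7]
scoop 0.7 [183.3 185.2]
scoop 0.51 [367.5 225.3]
scoop_lip 0.67 [178.8 203.5]
scoop_lip 0.2 [227.7 203. ]
tray_blue 0.8 [209.4 265. ]
tray_blue 0.63 [227.8 199.9]
tray_blue 0.59 [144.7 237.4]
stand_top 0.7 [377.8 181.3]
chute 0.84 [272.9 167.9]
chute 0.64 [182.2 185.4]
chute 0.16 [370.  222.8]
```

View pics/t1.png

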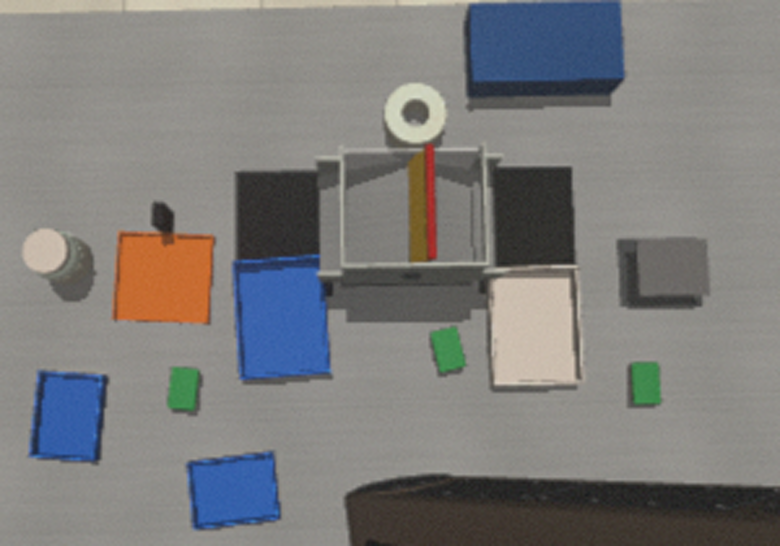

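```bash
cat > meas.py <<'E'
from h import *
def masks(im,d,n="top"):
    P=cloud(n,d);h=cv2.cvtColor(im,cv2.COLOR_RGB2HSV).astype(int);H,S,V=h[...,0],h[...,1],h[...,2]
    ok=d>0
    return P,dict(blue=ok&(H>100)&(H<125)&(S>120),orange=ok&(H>4)&(H<18)&(S>170)&(V>120),green=ok&(H>45)&(H<85)&(S>100),red=ok&((H<4)|(H>172))&(S>150),black=ok&(V<50)&(abs(P[...,2])<12),yellow=ok&(H>18)&(H<35)&(S>130))
def comps(P,m,minn=25):
    n,l,st,c=cv2.connectedComponentsWithStats(m.astype(np.uint8))
    out=[]
    for i in range(1,n):
        if st[i,4]>=minn:
            p=P[l==i];out.append((np.round(c[i]),st[i,4],p))
    return out
if __name__=="__main__":
    im,d=env.read_camera("top");P,M=masks(im,d)
    for k in M:
        for c,a,p in comps(P,M[k]):
            if 0<p[:,0].mean()<900: print(k,c,a,"z",np.round(np.percentile(p[:,2],[5,50,95])),"med",np.round(np.median(p,0)),rect(p))
E
python3 meas.py; python3 - <<'E'
from h import *
im,d=env.read_camera("top");P=cloud("top",d)
m=(P[...,2]>205)&(P[...,2]<232)&(P[...,0]>450)&(P[...,0]<720)&(abs(P[...,1])<150)
p=P[m];print("chute top",rect(p),len(p))
b=(np.abs(P[...,0]-590)<200)
E
```

```text
blue [330.  96.] 1683 z [70. 75. 79.] med [ 858. -198.   75.] (array([ 857.7, -197.4]), array([115.9, 217.8]), 0.1)
blue [228. 202.] 1543 z [ 1.  6. 40.] med [473. 195.   6.] (array([475. , 192.5]), array([174.6, 127.3]), 3.1)
blue [508. 232.] 557 z [14. 34. 63.] med [ 347. -838.   34.] (array([ 311.1, -837.3]), array([346.1,  14.1]), 0.3)
blue [146. 240.] 816 z [ 0.  5. 29.] med [336. 505.   5.] (array([338.3, 501.5]), array([ 94.1, 120.7]), 85.1)
blue [210. 268.] 837 z [-1.  5. 28.] med [226. 265.   5.] (array([228.6, 264.3]), array([ 92.4, 120.6]), 5.6)
orange [183. 187.] 1121 z [ 0.  5. 10.] med [534. 369.   5.] (array([535.8, 366.8]), array([136.8, 125.5]), 86.1)
green [  4. 153.] 146 z [ 92.  97. 101.] med [661. 994.  97.] (array([661. , 995.3]), array([34.4, 60.5]), 88.6)
green [ 16. 153.] 190 z [ 92.  97. 102.] med [660. 949.  97.] (array([658.9, 949.8]), array([62.9, 42.4]), 3.7)
green [  3. 172.] 136 z [ 92.  97. 101.] med [591. 992.  97.] (array([590. , 992.4]), array([62.6, 27.8]), 2.0)
green [ 15. 172.] 198 z [ 92.  97. 101.] med [591. 948.  97.] (array([591.2, 950.2]), 
[... 633 characters left out ...]
7. -11. 232.] (array([597.9, -10.9]), array([  8.4, 143.4]), 89.7)
black [323. 156.] 373 z [-3.  2.  6.] med [ 644. -173.    2.] (array([ 628. , -182.5]), array([119. , 110.9]), 0.0)
black [234. 167.] 231 z [-3.  2.  7.] med [608. 169.   2.] (array([625.1, 184.3]), array([ 85.5, 113.6]), 89.5)
black [223. 158.] 34 z [-4.  1.  5.] med [646. 212.   1.] (array([640.3, 213.4]), array([37.2, 33.5]), 13.9)
black [314. 175.] 39 z [-1.  2.  7.] med [ 565. -135.    2.] (array([ 576. , -133.4]), array([68.9, 26.8]), 26.9)
yellow [280. 160.] 227 z [157. 185. 212.] med [594.   2. 185.] (array([598. ,   2.7]), array([ 14.8, 138.1]), 89.7)
chute top (array([594.7,   9.8]), array([183.4, 154.3]), 89.5) 386
```

```bash
python3 - <<'E'
from h import *
im,d=snap("top","t2",(200,130,350,230),5)
for q in [(210.8,146.2),(339.6,144.6)]: print(ray("top",q,0))
P=cloud("top",d)
def zz(lo,hi,x0,x1,y0,y1):
    m=(P[...,2]>lo)&(P[...,2]<hi)&(P[...,0]>x0)&(P[...,0]<x1)&(P[...,1]>y0)&(P[...,1]<y1);return P[m]
p=zz(212,230,500,530,-100,120);print("front wall",len(p),np.polyfit(p[:,1],p[:,0],1),p[:,1].min(),p[:,1].max(),p[:,0].min(),p[:,0].max())
for a in[(60,120),(-100,-60)]:
    p=zz(205,230,530,700,*a);print("side",len(p),np.polyfit(p[:,0],p[:,1],1),p.min(0),p.max(0))
E
```

```text
[691.81339858 258.61920373   0.        ]
[ 686.90426466 -243.59935336    0.        ]
front wall 104 [-1.31294218e-03  5.20782085e+02] -80.0013276461004 101.85737836473005 517.4815160627436 529.911280669113
side 42 [-2.04725191e-02  1.12517370e+02] [532.41777995  98.72753605 215.53024848] [671.15074988 101.58317213 223.16465609]
side 82 [-6.07480733e-03 -7.55346822e+01] [532.36436288 -82.16061489 206.50355708] [671.62008106 -77.20552269 224.98704435]
```

View pics/t2.png

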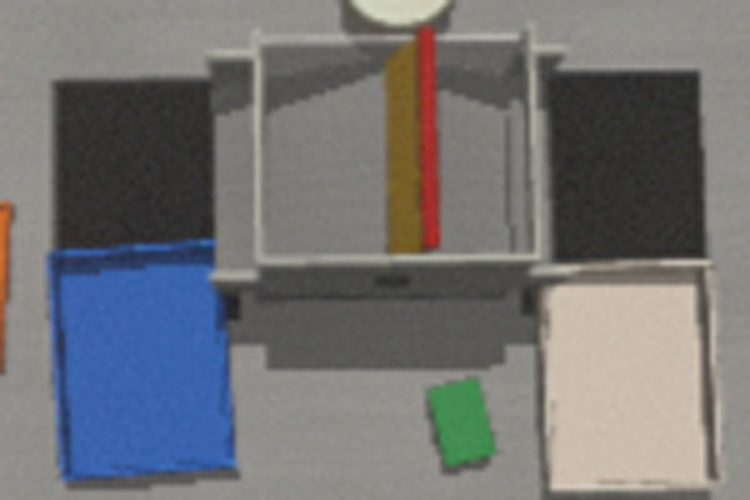

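```bash
cat >> h.py <<'E'
def plan(*targets):
    """targets: (x,y,z,yaw) tool down, or (x,y,z,[r,p,y]); prints shift/rotvec in present tool frame"""
    s=env.state();p=s['eef_pos'];R0=R.from_euler('xyz',s['tcp_rot'])
    print("at",np.round(p,1),np.round(s['tcp_rot'],3),"open",round(s['opening'],3),"F",np.round(s['ft_force'],1),"t",round(s['t'],1),"q",np.round(s['joints'],2))
    for t in targets:
        o=t[3];Rt=R.from_euler('xyz',[np.pi,0,o] if np.isscalar(o) else o)
        print(t,"->",np.round(R0.inv().apply(np.array(t[:3])-p),1),np.round((R0.inv()*Rt).as_rotvec(degrees=True),1))
E
python3 - <<'E'
from h import *
plan((143,-608,320,-1.5708),(598,40,320,-1.5708),(598,40,205,-1.5708))
E
```

```text
at [ 143.  -608.4  214.7] [ 3.142 -0.    -1.34 ] open 0.998 F [-0.3 -0.5  0.3] t 1.1 q [-1.45  0.49  1.56 -0.    1.09 -0.11]
(143, -608, 320, -1.5708) -> [-4.000e-01 -1.000e-01 -1.053e+02] [ 0.  -0.  13.2]
(598, 40, 320, -1.5708) -> [-527.1 -591.3 -105.4] [ 0.  -0.  13.2]
(598, 40, 205, -1.5708) -> [-527.1 -591.3    9.6] [ 0.  -0.  13.2]
```

Call:
{"name": "arm_command", "arguments": {
  "motion": [-1, 0, 0, -50, 0, 0, 0, -1, 0, 0, -105, 0, 0, 6, -1, 0, 0, -105, 0, 0, 13, -1, -527, -591, -105, 0, 0, 13, -1, -527, -591, -105, 0, 0, 13, -1, -527, -591, -105, 0, 0, 13, -1, -527, -591, -105, 0, 0, 13, -1, -527, -591, -105, 0, 0, 13, -1, -527, -591, -105, 0, 0, 13, -1, -527, -591, -105, 0, 0, 13, -1, -527, -591, -105, 0, 0, 13, -1, -527, -591, -105, 0, 0, 13, -1, -527, -591, -105, 0, 0, 13, -1, -527, -591, -105, 0, 0, 13, -1, -527, -591, -105, 0, 0, 13, -1, -527, -591, -105, 0, 0, 13, -1, -527, -591, -105, 0, 0, 13, -1, -527, -591, -105, 0, 0, 13, -1, -527, -591, -105, 0, 0, 13, -1, -527, -591, -105, 0, 0, 13]
}}

```text
t: 3.15
eef_pos: [599.5, 43.5, 318.8]
tcp_rot: [3.141, 0.001, -1.563]
ft_force: [-1.3, -0.9, -0.1]
opening: 0.002
```

```bash
python3 - <<'E'
from h import *
snap("top","t3");snap("side","s3")
plan((598,40,320,-1.5708),(598,30,205,-1.5708),(598,-28,205,-1.5708))
E
python3 meas.py | grep green
```

```text
at [597.8  40.5 319.1] [ 3.141 -0.    -1.565] open 0.007 F [ 0.1  0.4 -0.3] t 3.2 q [-0.04  0.37  1.48 -0.    1.3   1.52]
(598, 40, 320, -1.5708) -> [ 0.5 -0.2 -0.9] [ 0.1 -0.   0.3]
(598, 30, 205, -1.5708) -> [ 10.5  -0.3 114.1] [ 0.1 -0.   0.3]
(598, -28, 205, -1.5708) -> [ 68.5   0.  114.1] [ 0.1 -0.   0.3]
green [  4. 153.] 144 z [ 93.  97. 101.] med [660. 994.  97.] (array([660.7, 993.9]), array([59.8, 33.9]), 3.3)
green [ 16. 153.] 189 z [ 93.  97. 102.] med [660. 948.  97.] (array([658.1, 948.4]), array([62.4, 46.4]), 7.3)
green [  3. 172.] 137 z [ 92.  97. 101.] med [591. 991.  97.] (array([590. , 991.6]), array([63.8, 30. ]), 6.3)
green [ 15. 172.] 199 z [ 93.  97. 101.] med [590. 948.  97.] (array([591. , 949.2]), array([60.5, 43.5]), 1.6)
green [  3. 192.] 114 z [ 92.  97. 101.] med [522. 989.  97.] (array([520.9, 990.6]), array([62.1, 23.2]), 4.9)
green [ 14. 191.] 208 z [ 93.  97. 101.] med [521. 949.  97.] (array([520.1, 949.6]), array([61.8, 42.6]), 0.4)
green [368. 227.] 150 z [27. 31. 36.] med [ 366. -325.   31.] (array([ 365.9, -326.2]), array([38. , 52.1]), 89.6)
green [190. 229.] 152 z [27. 33. 37.] med [373. 333.  33.] (array([372.2, 334.1]), array([37.4, 56. ]), 85.0)
```

View pics/t3.png

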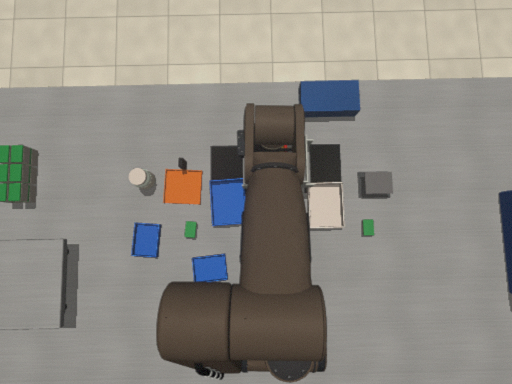

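View pics/s3.png

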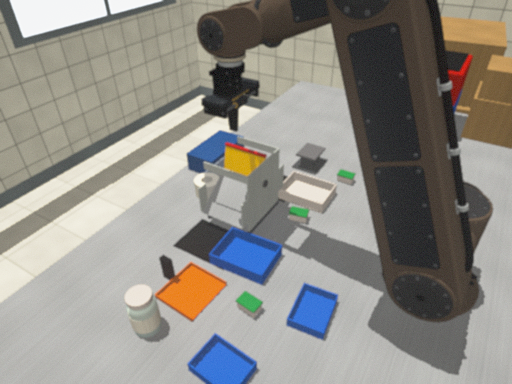

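Call:
{"name": "arm_command", "arguments": {
  "motion": [-1, 8, 0, 40, 0, 0, 0, -1, 8, 0, 80, 0, 0, 0, -1, 8, 0, 113, 0, 0, 0, -1, 8, 0, 113, 0, 0, 0, -1, 20, 0, 113, 0, 0, 0, -1, 30, 0, 113, 0, 0, 0, -1, 40, 0, 113, 0, 0, 0, -1, 50, 0, 113, 0, 0, 0, -1, 58, 0, 113, 0, 0, 0, -1, 62, 0, 113, 0, 0, 0, -1, 65, 0, 113, 0, 0, 0, -1, 65, 0, 113, 0, 0, 0]
}}

```text
t: 4.5
eef_pos: [598.0, -25.5, 206.6]
tcp_rot: [3.142, -0.0, -1.567]
ft_force: [0.0, -0.2, 0.2]
opening: 0.004
```

```bash
python3 - <<'E'
from h import *
snap("side","s4",(180,60,330,240),4)
plan()
E
```

```text
at [598.  -25.2 206.6] [ 3.142 -0.    -1.567] open 0.004 F [ 0.1  0.1 -0.4] t 4.5 q [-0.15  0.46  1.64 -0.    1.04  1.41]
```

View pics/s4.png

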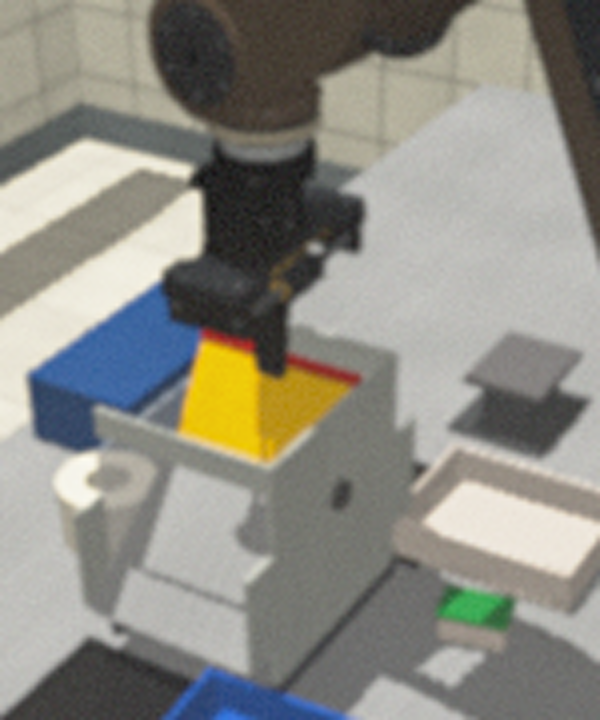

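Flap is leaning to the right with the finger; push a little more to feel the stop.

Call:
{"name": "arm_command", "arguments": {
  "motion": [-1, 2, 0, 0, 0, 0, 0, -1, 4, 0, 0, 0, 0, 0, -1, 6, 0, 0, 0, 0, 0, -1, 7, 0, 0, 0, 0, 0, -1, 7, 0, 0, 0, 0, 0]
}}

```text
t: 5.05
eef_pos: [598.1, -32.4, 206.6]
tcp_rot: [-3.142, -0.0, -1.567]
ft_force: [0.9, -0.6, 0.3]
opening: 0.005
```

Call:
{"name": "arm_command", "arguments": {
  "motion": [-1, 2, 0, 0, 0, 0, 0, -1, 4, 0, 0, 0, 0, 0, -1, 4, 0, 0, 0, 0, 0, -1, 4, 0, 0, 0, 0, 0]
}}

```text
t: 5.45
eef_pos: [598.1, -36.4, 206.6]
tcp_rot: [-3.142, -0.0, -1.567]
ft_force: [-0.3, 0.4, -0.4]
opening: 0.006
```

```bash
python3 - <<'E'
from h import *
snap("side","s5",(180,60,330,240),4)
plan((598,0,320,-1.57))
E
```

```text
at [598.1 -36.3 206.6] [-3.142 -0.    -1.567] open 0.006 F [ 0.7 -0.2 -0. ] t 5.5 q [-0.17  0.46  1.63 -0.    1.05  1.4 ]
(598, 0, 320, -1.57) -> [-3.630e+01 -1.000e-01 -1.134e+02] [-0.  -0.   0.2]
```

View pics/s5.png

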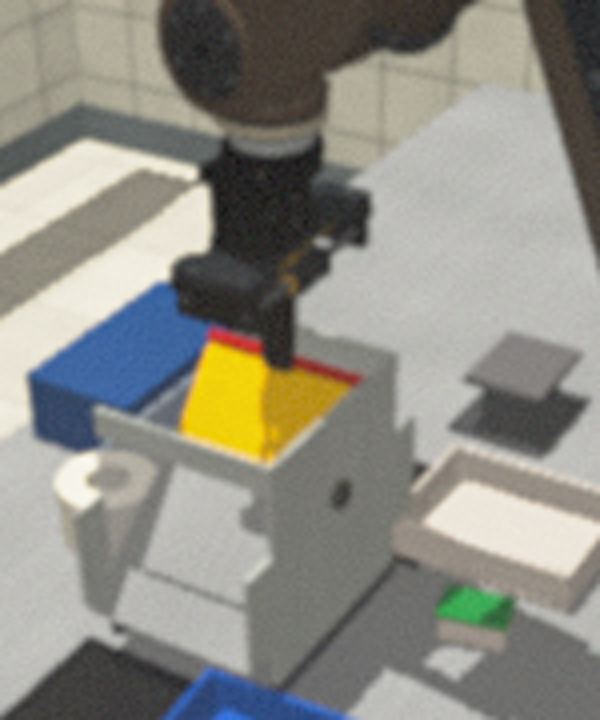

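```bash
cat > flap.py <<'E'
from meas import *
for n in("top","side"):
    im,d=env.read_camera(n);P,M=masks(im,d,n)
    m=M['red']&(P[...,0]>500)&(P[...,0]<700)&(abs(P[...,1])<120)&(P[...,2]>150)
    p=P[m]
    if len(p)>5: print(n,len(p),np.round(np.percentile(p,[5,50,95],axis=0),1).tolist())
E
python3 flap.py
```

```text
side 38 [[536.0, -50.2, 211.3], [627.9, -46.0, 213.8], [659.9, -39.9, 218.0]]
```

```bash
python3 - <<'E'
from h import *
plan((598,-22,206,-1.567),(598,-22,300,-1.567),(392.5,198,300,.054),(392.5,198,80,.054))
E
```

```text
at [598.1 -36.2 206.7] [-3.141 -0.    -1.567] open 0.003 F [ 0.  -0.  -0.3] t 5.6 q [-0.17  0.46  1.63 -0.    1.05  1.4 ]
(598, -22, 206, -1.567) -> [-14.2   0.    0.7] [-0. -0.  0.]
(598, -22, 300, -1.567) -> [-14.2   0.  -93.3] [-0. -0.  0.]
(392.5, 198, 300, 0.054) -> [-235.   204.7  -93.4] [  0.   -0.  -92.9]
(392.5, 198, 80, 0.054) -> [-235.1  204.7  126.6] [  0.   -0.  -92.9]
```

Call:
{"name": "arm_command", "arguments": {
  "motion": [-1, -14, 0, 0, 0, 0, 0, -1, -14, 0, -50, 0, 0, 0, -1, -14, 0, -93, 0, 0, 0, 1, -235, 205, -93, 0, 0, -93, 1, -235, 205, -93, 0, 0, -93, 1, -235, 205, -93, 0, 0, -93, 1, -235, 205, -93, 0, 0, -93, 1, -235, 205, -93, 0, 0, -93, 1, -235, 205, -93, 0, 0, -93, 1, -235, 205, -93, 0, 0, -93, 1, -235, 205, -93, 0, 0, -93, 1, -235, 205, -93, 0, 0, -93, 1, -235, 205, -93, 0, 0, -93, 1, -235, 205, -93, 0, 0, -93, 1, -235, 205, -93, 0, 0, -93, 1, -235, 205, 127, 0, 0, -93, 1, -235, 205, 127, 0, 0, -93, 1, -235, 205, 127, 0, 0, -93, 1, -235, 205, 127, 0, 0, -93, 1, -235, 205, 127, 0, 0, -93]
}}

```text
t: 7.6
eef_pos: [390.4, 197.8, 76.3]
tcp_rot: [3.14, 0.004, 0.052]
ft_force: [0.2, -0.4, 0.2]
opening: 1.002
```

```bash
python3 flap.py; python3 - <<'E'
from h import *
snap("side","s6",(150,100,400,300),3)
plan((392.5,198,80,.054),(392.5,198,12,.054))
E
```

```text
top 89 [[533.8, -49.5, 211.0], [593.2, -46.3, 214.3], [658.3, -43.3, 218.3]]
side 37 [[583.7, -49.5, 211.9], [623.8, -46.0, 214.7], [660.6, -41.8, 216.4]]
at [391.7 198.1  79. ] [3.141e+00 2.000e-03 5.400e-02] open 0.999 F [0.  0.2 0.5] t 7.8 q [ 0.32  0.45  2.14 -0.    0.55  0.26]
(392.5, 198, 80, 0.054) -> [ 0.8  0.2 -1. ] [ 0.   0.1 -0. ]
(392.5, 198, 12, 0.054) -> [ 1.   0.1 67. ] [ 0.   0.1 -0. ]
```

View pics/s6.png

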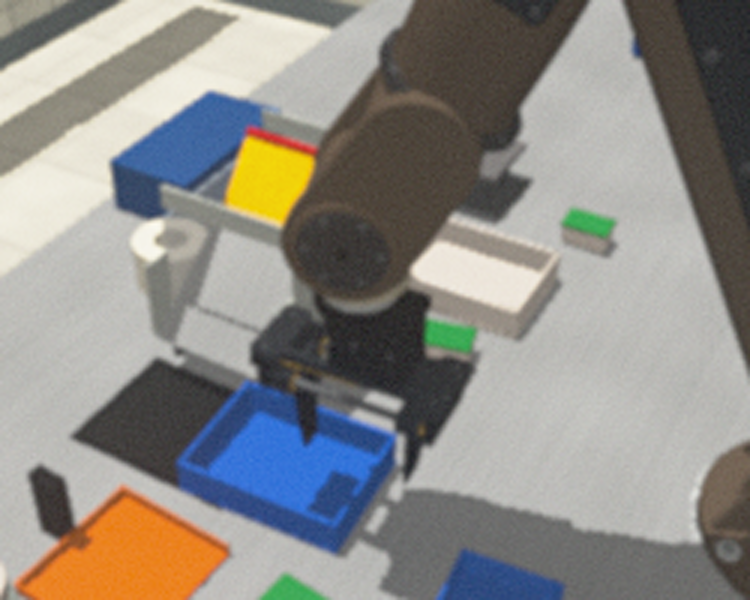

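Call:
{"name": "arm_command", "arguments": {
  "motion": [1, 0, 0, 40, 0, 0, 0, 1, 0, 0, 66, 0, 0, 0, 1, 0, 0, 66, 0, 0, 0, -1, 0, 0, 66, 0, 0, 0, -1, 0, 0, 66, 0, 0, 0, -1, 0, 0, 66, 0, 0, 0, -1, 0, 0, 66, 0, 0, 0, -1, 0, 0, 66, 0, 0, 0, -1, 0, 0, 66, 0, 0, 0, -1, 0, 0, 66, 0, 0, 0, -1, 0, 0, 66, 0, 0, 0]
}}

```text
t: 8.85
eef_pos: [392.1, 197.9, 13.5]
tcp_rot: [3.141, 0.0, 0.056]
ft_force: [0.0, -0.0, 0.6]
opening: 0.384
```

```bash
python3 meas.py | grep blue; python3 - <<'E'
from h import *
plan()
E
```

```text
blue [330.  96.] 1686 z [70. 75. 79.] med [ 858. -198.   75.] (array([ 858.6, -197. ]), array([118.9, 216.5]), 0.2)
blue [230. 193.] 832 z [ 1.  6. 42.] med [512. 178.   6.] (array([472.8, 192.1]), array([170.4, 127.5]), 3.3)
blue [508. 230.] 541 z [15. 34. 66.] med [ 354. -838.   34.] (array([ 301. , -838.4]), array([367.1,  12. ]), 0.6)
blue [146. 240.] 824 z [-0.  5. 29.] med [336. 505.   5.] (array([338.5, 500.8]), array([ 93.8, 120.4]), 85.3)
at [392.1 197.9  13.6] [3.141 0.    0.056] open 0.339 F [0.2 0.4 0. ] t 8.9 q [ 0.32  0.59  2.18 -0.    0.37  0.26]
```

Call:
{"name": "arm_command", "arguments": {
  "motion": [-1, 0, 0, 0, 0, 0, 0, -1, 0, 0, 0, 0, 0, 0, -1, 0, 0, 0, 0, 0, 0, -1, 0, 0, 0, 0, 0, 0, -1, 0, 0, 0, 0, 0, 0, -1, 0, 0, 0, 0, 0, 0]
}}

```text
t: 9.5
eef_pos: [391.9, 197.8, 13.5]
tcp_rot: [3.141, 0.001, 0.056]
ft_force: [-2.4, -1.3, 0.1]
opening: 0.053
```

```bash
python3 - <<'E'
from h import *
import numpy as np
s=env.state()
# tray centre relative: assumed (474,192.3,yaw .056); target (597.5,187,yaw -.005)
p=s['eef_pos'][:2];t0=np.array([474,192.3]);a0=.056;t1=np.array([597.5,187.]);a1=-.005
da=a1-a0;c,n=np.cos(da),np.sin(da)
q=t1+np.array([[c,-n],[n,c]])@(p-t0);print(q)
plan((q[0],q[1],13.6,s['tcp_rot'][2]+da))
E
```

```text
[515.87863983 197.54502813]
at [391.9 197.8  13.5] [3.141e+00 1.000e-03 5.600e-02] open 0.053 F [-2.4 -1.3  0.1] t 9.5 q [ 0.32  0.59  2.18 -0.    0.37  0.26]
(np.float64(515.878639827075), np.float64(197.54502812777864), 13.6, np.float64(-0.004857545343904424)) -> [ 1.238e+02  7.300e+00 -1.000e-01] [0.  0.  3.5]
```

Gripped (opening 0.053 = 5 mm wall). Drag smoothly.

Call:
{"name": "arm_command", "arguments": {
  "motion": [-1, 5, 0, 0, 0, 0, 0, -1, 15, 1, 0, 0, 0, 0.5, -1, 27, 1.5, 0, 0, 0, 1, -1, 39, 2, 0, 0, 0, 1.5, -1, 51, 3, 0, 0, 0, 2, -1, 63, 4, 0, 0, 0, 2.5, -1, 75, 5, 0, 0, 0, 3, -1, 87, 6, 0, 0, 0, 3.5, -1, 99, 7, 0, 0, 0, 3.5, -1, 110, 7, 0, 0, 0, 3.5, -1, 118, 7, 0, 0, 0, 3.5, -1, 124, 7, 0, 0, 0, 3.5, -1, 124, 7, 0, 0, 0, 3.5, -1, 124, 7, 0, 0, 0, 3.5]
}}

```text
t: 10.9
eef_pos: [516.5, 198.0, 13.6]
tcp_rot: [-3.142, -0.001, -0.005]
ft_force: [1.5, 0.1, -2.4]
opening: 0.055
```

```bash
python3 meas.py | grep blue; python3 - <<'E'
from h import *
plan()
snap("side","s7",(150,100,400,300),3)
E
```

```text
blue [330.  96.] 1683 z [70. 75. 79.] med [ 858. -198.   75.] (array([ 858.1, -197.8]), array([217. , 115.5]), 89.4)
blue [229. 156.] 553 z [ 1.  6. 41.] med [652. 184.   6.] (array([599.2, 191.9]), array([171.3, 115.1]), 2.5)
blue [508. 232.] 517 z [15. 34. 66.] med [ 347. -838.   34.] (array([ 301.6, -838.7]), array([365.5,  11. ]), 0.3)
blue [145. 229.] 274 z [ 0.  6. 32.] med [378. 510.   6.] (array([380.8, 413. ]), array([ 51.7, 267.6]), 3.1)
at [516.3 198.   13.6] [ 3.142 -0.    -0.005] open 0.048 F [ 0.3 -0.2 -2.6] t 10.9 q [ 0.25  0.67  1.9  -0.    0.56  0.25]
```

View pics/s7.png

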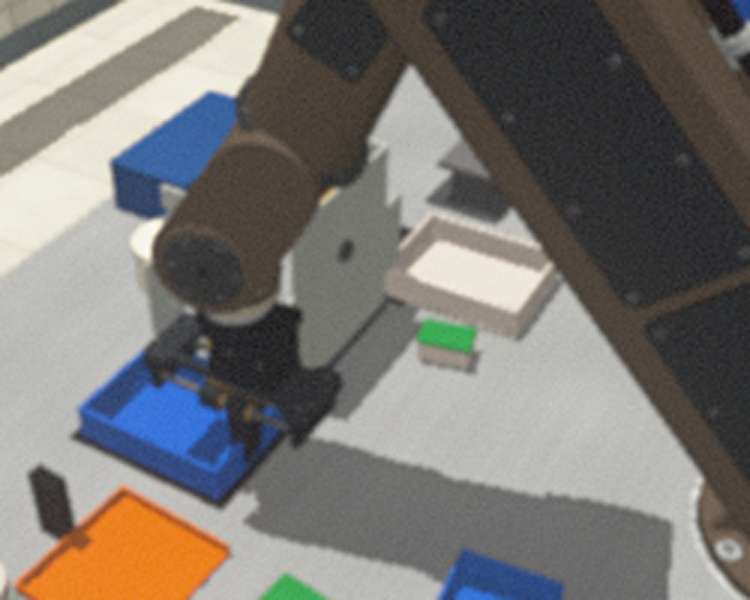

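Call:
{"name": "arm_command", "arguments": {
  "motion": [-0.5, 0, 0, 0, 0, 0, 0, -0.5, 0, 0, 0, 0, 0, 0, -0.5, 0, 0, 0, 0, 0, 0, -0.5, 0, 0, 0, 0, 0, 0, -0.5, 0, 0, -50, 0, 0, 0, -0.5, 0, 0, -100, 0, 0, 0, 0.8, -60, 0, -150, 0, 0, 0, 0.8, -120, 0, -200, 0, 0, 0, 0.8, -160, 0, -250, 0, 0, 0, 0.8, -160, 180, -250, 0, 0, 0, 0.8, -160, 180, -250, 0, 0, 0, 0.8, -160, 180, -250, 0, 0, 0, 0.8, -160, 180, -250, 0, 0, 0]
}}

```text
t: 12.3
eef_pos: [354.4, 17.3, 264.4]
tcp_rot: [3.141, -0.001, -0.004]
ft_force: [1.3, -0.8, -0.5]
opening: 0.782
```

```bash
python3 meas.py | egrep "blue|green|orange"; python3 flap.py; python3 - <<'E'
from h import *
plan()
snap("top","t8",(120,80,420,290),2.6)
E
```

```text
blue [330.  96.] 1692 z [70. 75. 79.] med [ 857. -198.   75.] (array([ 858.6, -197.4]), array([116.1, 218.7]), 0.0)
blue [227. 169.] 1356 z [ 1.  6. 39.] med [600. 196.   6.] (array([598.6, 188.7]), array([123.8, 169.8]), 89.7)
blue [508. 232.] 522 z [15. 34. 65.] med [ 351. -838.   34.] (array([ 301.3, -838.4]), array([366.9,  11.2]), 0.1)
blue [146. 240.] 818 z [ 0.  5. 29.] med [336. 505.   5.] (array([338.4, 501.4]), array([ 93.7, 120.5]), 85.2)
blue [210. 268.] 836 z [-0.  5. 29.] med [226. 265.   5.] (array([228.6, 264.3]), array([ 92.6, 120.4]), 5.2)
orange [294. 160.] 37 z [209. 213. 218.] med [589. -41. 213.] (array([595. , -40.9]), array([  3. , 109.5]), 89.9)
orange [183. 187.] 1111 z [-1.  4. 10.] med [534. 369.   4.] (array([536.1, 366.3]), array([137.3, 125.6]), 85.9)
green [  4. 153.] 146 z [ 93.  97. 101.] med [660. 994.  97.] (array([659.1, 994.4]), array([61.3, 31.4]), 3.1)
green [ 16. 153.] 192 z [ 93.  97. 101.] med [660. 949.  97.] (array([659.1, 950.5]), array([60.6, 41.9]), 0.6)
green [  3. 172.] 135 z [ 92.  97. 100.] med [590. 991.  97.] (array([590. , 993.3]
[... 289 characters left out ...]
100.] med [522. 949.  97.] (array([520.3, 951.8]), array([62.5, 45.4]), 0.6)
green [294. 212.] 47 z [ 29.  34. 386.] med [421. -54.  34.] (array([426.4, -35.4]), array([38.7, 52.8]), 11.1)
green [368. 227.] 151 z [28. 32. 37.] med [ 366. -325.   32.] (array([ 365.9, -325.4]), array([39. , 51.7]), 88.6)
green [190. 229.] 151 z [29. 33. 36.] med [373. 333.  33.] (array([372.2, 333.2]), array([35.7, 56.4]), 83.7)
top 92 [[533.6, -49.4, 211.4], [589.4, -46.2, 214.4], [658.3, -43.1, 217.5]]
side 61 [[536.8, -50.0, 211.8], [600.2, -45.5, 214.3], [659.0, -42.6, 216.2]]
at [355.3  17.1 264.3] [ 3.141e+00 -2.000e-03 -1.000e-02] open 0.881 F [0.3 0.5 0.4] t 12.4 q [-0.14  0.03  2.08 -0.    1.03 -0.13]
```

View pics/t8.png

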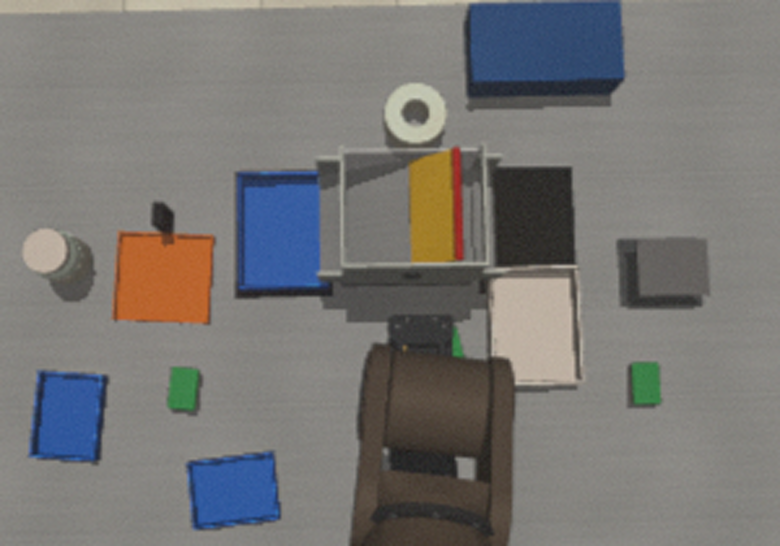

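```bash
python3 - <<'E'
from h import *
plan((421,-45,264,-1.36),(421,-45,60,-1.36),(421,-45,8,-1.36))
for q in[(308.5,187.7),(309,228)]: print(ray("top",q,40))
E
```

```text
at [355.5  18.2 263.9] [ 3.142e+00 -1.000e-03 -8.000e-03] open 0.893 F [-0.   0.3 -0.1] t 12.5 q [-0.14  0.03  2.08  0.    1.03 -0.13]
(421, -45, 264, -1.36) -> [66.  62.7 -0. ] [-0.  -0.1 77.5]
(421, -45, 60, -1.36) -> [ 65.8  62.7 204. ] [-0.  -0.1 77.5]
(421, -45, 8, -1.36) -> [ 65.7  62.7 256. ] [-0.  -0.1 77.5]
[ 516.336572   -109.79318682   40.        ]
[ 367.07370885 -105.74130689   40.        ]
```

Call:
{"name": "arm_command", "arguments": {
  "motion": [0.35, 66, 63, 0, 0, 0, 77.5, 0.35, 66, 63, 0, 0, 0, 77.5, 0.35, 66, 63, 0, 0, 0, 77.5, 0.35, 66, 63, 0, 0, 0, 77.5, 0.35, 66, 63, 40, 0, 0, 77.5, 0.35, 66, 63, 80, 0, 0, 77.5, 0.35, 66, 63, 120, 0, 0, 77.5, 0.35, 66, 63, 160, 0, 0, 77.5, 0.35, 66, 63, 190, 0, 0, 77.5, 0.35, 66, 63, 200, 0, 0, 77.5, 0.35, 66, 63, 200, 0, 0, 77.5, 0.35, 66, 63, 200, 0, 0, 77.5]
}}

```text
t: 13.7
eef_pos: [421.7, -44.1, 64.3]
tcp_rot: [-3.141, -0.0, -1.353]
ft_force: [1.0, 0.3, -0.7]
opening: 0.674
```

```bash
python3 - <<'E'
from h import *
snap("side","s9",(200,100,400,280),3)
plan((421,-45,60,-1.36),(421,-45,8,-1.36))
E
```

```text
at [421.9 -44.3  64.7] [-3.140e+00 -1.000e-03 -1.354e+00] open 0.676 F [-0.1  0.3 -0.2] t 13.8 q [-0.26  0.47  2.19 -0.    0.48  1.09]
(421, -45, 60, -1.36) -> [0.5 1.  4.7] [-0.1 -0.   0.3]
(421, -45, 8, -1.36) -> [ 0.4  1.1 56.7] [-0.1 -0.   0.3]
```

View pics/s9.png

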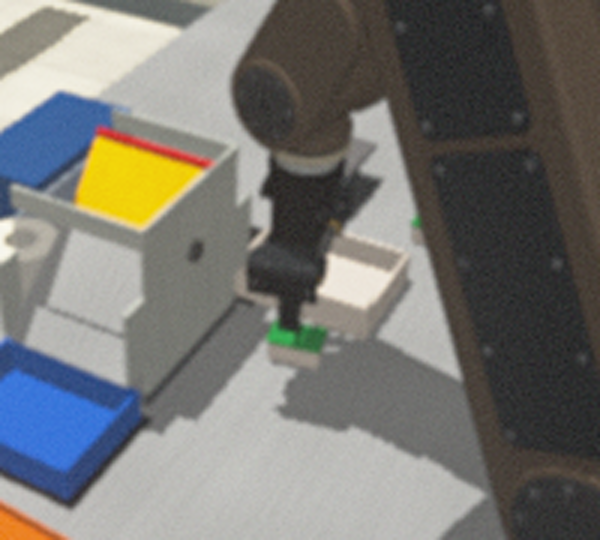

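Call:
{"name": "arm_command", "arguments": {
  "motion": [0.35, 0, 1, 20, 0, 0, 0, 0.35, 0, 1, 40, 0, 0, 0, 0.35, 0, 1, 56, 0, 0, 0, 0.35, 0, 1, 56, 0, 0, 0, -1, 0, 1, 56, 0, 0, 0, -1, 0, 1, 56, 0, 0, 0, -1, 0, 1, 56, 0, 0, 0, -1, 0, 1, 56, 0, 0, 0, -1, 0, 1, 56, 0, 0, 0, -1, 0, 1, 56, 0, 0, 0, -1, 0, 1, 56, 0, 0, 0]
}}

```text
t: 14.85
eef_pos: [420.6, -44.9, 8.3]
tcp_rot: [-3.14, -0.001, -1.357]
ft_force: [-0.1, -0.5, 10.0]
opening: 0.422
```

```bash
python3 - <<'E'
from h import *
snap("side","s10",(200,100,400,280),3)
plan((421,-45,200,-1.36),(546,366,200,-1.64),(546,366,60,-1.64),(546,366,13,-1.64))
E
```

```text
at [420.6 -44.9   8.3] [-3.140e+00 -1.000e-03 -1.357e+00] open 0.419 F [-0.3 -0.5  9.5] t 14.9 q [-0.26  0.59  2.23 -0.    0.32  1.09]
(421, -45, 200, -1.36) -> [   0.3   -0.6 -191.7] [-0.1 -0.   0.2]
(546, 366, 200, -1.64) -> [-374.9 -209.8 -191.7] [-0.1 -0.  16.2]
(546, 366, 60, -1.64) -> [-375.  -209.7  -51.7] [-0.1 -0.  16.2]
(546, 366, 13, -1.64) -> [-375.  -209.6   -4.7] [-0.1 -0.  16.2]
```

View pics/s10.png

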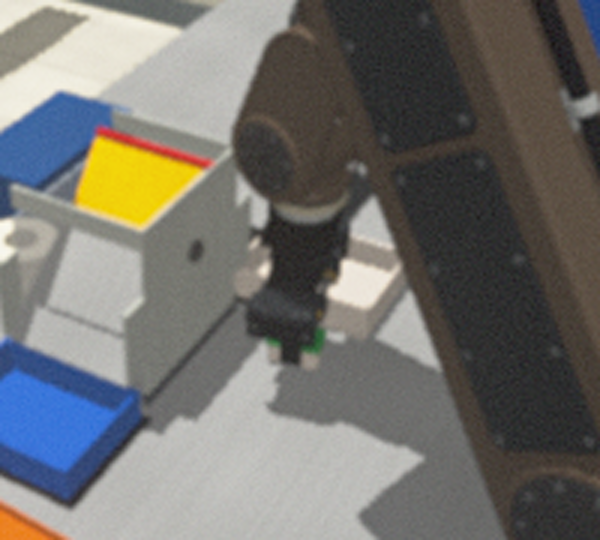

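Call:
{"name": "arm_command", "arguments": {
  "motion": [-1, 0, 0, -30, 0, 0, 0, -1, 0, 0, -80, 0, 0, 0, -1, 0, 0, -130, 0, 0, 0, -1, 0, 0, -180, 0, 0, 0, -1, 0, 0, -230, 0, 0, 0, -1, -375, -210, -230, 0, 0, 16, -1, -375, -210, -230, 0, 0, 16, -1, -375, -210, -230, 0, 0, 16, -1, -375, -210, -230, 0, 0, 16, -1, -375, -210, -230, 0, 0, 16, -1, -375, -210, -230, 0, 0, 16, -1, -375, -210, -230, 0, 0, 16, -1, -375, -210, -230, 0, 0, 16, -1, -375, -210, -230, 0, 0, 16, -1, -375, -210, -190, 0, 0, 16, -1, -375, -210, -150, 0, 0, 16, -1, -375, -210, -100, 0, 0, 16, -1, -375, -210, -60, 0, 0, 16, -1, -375, -210, -60, 0, 0, 16]
}}

```text
t: 16.8
eef_pos: [543.5, 364.8, 62.6]
tcp_rot: [3.134, -0.005, -1.637]
ft_force: [-0.1, -0.4, -0.7]
opening: 0.42
```

```bash
python3 - <<'E'
from h import *
snap("side","s11",(60,180,310,370),3)
plan((546,366,60,-1.64),(546,366,14,-1.64))
E
```

```text
at [545.1 365.6  66.1] [ 3.138e+00 -2.000e-03 -1.637e+00] open 0.417 F [-0.8  0.2  0. ] t 16.9 q [ 0.49  0.7   1.61 -0.    0.84  2.13]
(546, 366, 60, -1.64) -> [-0.5 -0.9  6.1] [ 0.2 -0.1  0.2]
(546, 366, 14, -1.64) -> [-0.6 -1.1 52.1] [ 0.2 -0.1  0.2]
```

View pics/s11.png

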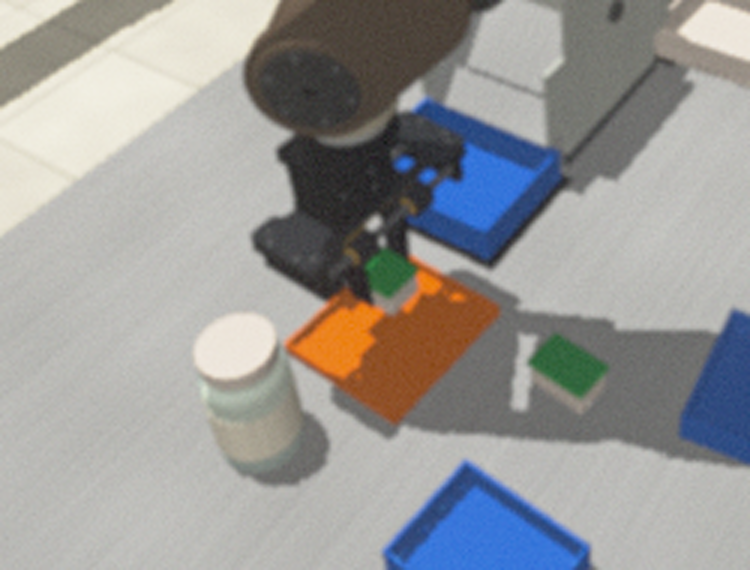

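Call:
{"name": "arm_command", "arguments": {
  "motion": [-1, 0, -1, 20, 0, 0, 0, -1, 0, -1, 40, 0, 0, 0, -1, 0, -1, 50, 0, 0, 0, -1, 0, -1, 53, 0, 0, 0, -1, 0, -1, 53, 0, 0, 0, 0.3, 0, -1, 53, 0, 0, 0, 0.3, 0, -1, 53, 0, 0, 0, 0.3, 0, -1, 53, 0, 0, 0, 0.3, 0, -1, 53, 0, 0, 0, 0.3, 0, -1, 20, 0, 0, 0, 0.3, 0, -1, -20, 0, 0, 0, 0.3, 0, -1, -60, 0, 0, 0]
}}

```text
t: 18.05
eef_pos: [546.8, 366.0, 128.7]
tcp_rot: [3.141, -0.001, -1.637]
ft_force: [1.2, -0.8, 0.2]
opening: 0.654
```

```bash
python3 - <<'E'
from h import *
snap("side","s12",(60,180,310,370),3)
plan((373,334,160,-.06),(373,334,60,-.06))
E
python3 meas.py | egrep "green|orange"
```

```text
at [549.1 367.3 135.9] [-3.134  0.004 -1.637] open 0.649 F [1.7 0.6 5.6] t 18.1 q [ 0.49  0.62  1.55 -0.    0.96  2.13]
(373, 334, 160, -0.06) -> [ 44.7 173.3 -25.6] [ -0.5  -0.1 -90.3]
(373, 334, 60, -0.06) -> [ 45.1 174.1  74.4] [ -0.5  -0.1 -90.3]
orange [294. 167.] 31 z [208. 211. 216.] med [564. -41. 211.] (array([570.6, -41.2]), array([ 3.3, 87.6]), 88.9)
orange [197. 182.] 131 z [ 1.  6. 15.] med [548. 312.   6.] (array([530.8, 309.5]), array([123.7,  62.1]), 16.4)
green [  4. 153.] 143 z [ 92.  96. 100.] med [660. 994.  96.] (array([659.5, 995.6]), array([61. , 32.3]), 0.9)
green [ 16. 153.] 192 z [ 92.  96. 101.] med [660. 949.  96.] (array([660.1, 950.8]), array([44.7, 59.4]), 88.9)
green [  3. 172.] 136 z [ 92.  96. 100.] med [591. 992.  96.] (array([590.2, 993.5]), array([62.9, 28.9]), 0.2)
green [ 15. 172.] 199 z [ 93.  97. 101.] med [591. 949.  97.] (array([590.7, 948.4]), array([43.9, 59.2]), 89.3)
green [  3. 192.] 114 z [ 92.  96. 101.] med [522. 990.  96.] (array([521.1, 991.9]), array([61.8, 24.8]), 1.9)
green [ 14. 191.] 211 z [ 92.  97. 102.] med [521. 949.  97.] (array([520.4, 949. ]), array([44. , 61.9]), 88.6)
green [368. 227.] 148 z [28. 32. 37.] med [ 366. -326.   32.] (array([ 365.9, -325.9]), array([38. , 51.7]), 88.7)
```

View pics/s12.png

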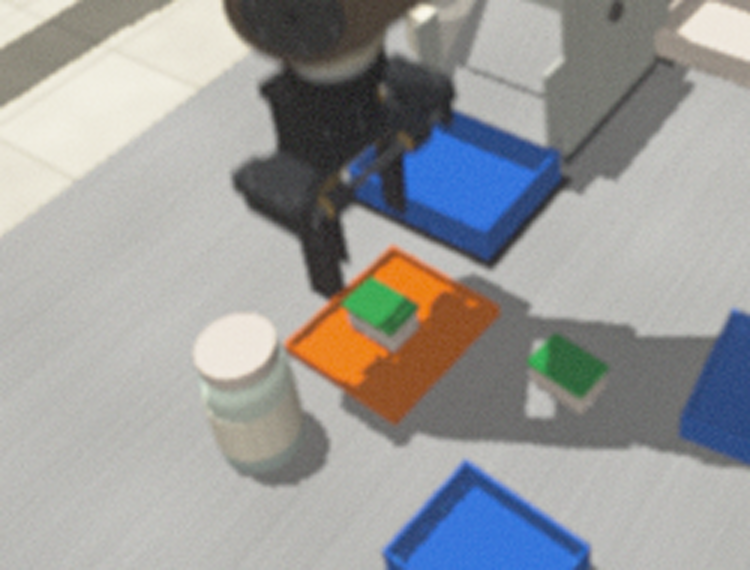

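```bash
python3 - <<'E'
from meas import *
im,d=env.read_camera("side");P,M=masks(im,d,"side")
for c,a,p in comps(P,M['green']): print(c,a,np.round(np.median(p,0)),rect(p[p[:,2]>26]))
for c,a,p in comps(P,M['orange']): print('o',c,a,np.round(np.median(p,0)),rect(p))
plan((373,334,160,-.085),(373,334,60,-.085),(373,334,8,-.085))
E
```

```text
[346. 174.] 87 [ 364. -324.   33.] (array([ 364.2, -326.7]), array([54.3, 40. ]), 0.9)
[186. 281.] 238 [546. 367.  36.] (array([546.3, 366.6]), array([36.7, 58.1]), 86.2)
[248. 301.] 268 [372. 334.  32.] (array([373., 334.]), array([37.2, 58.7]), 81.3)
o [252. 150.] 33 [588. -43. 211.] (array([481.4, 114.5]), array([ 88. , 447.3]), 34.5)
o [191. 292.] 1591 [522. 381.   4.] (array([536.7, 364.7]), array([141.4, 131.5]), 86.8)
at [548.  366.7 130.5] [-3.137e+00  3.000e-03 -1.637e+00] open 0.645 F [-0.3 -0.  -0.3] t 18.2 q [ 0.49  0.62  1.56 -0.    0.96  2.13]
(373, 334, 160, -0.085) -> [ 44.  172.3 -30.4] [ -0.3  -0.1 -88.9]
(373, 334, 60, -0.085) -> [ 44.3 172.8  69.6] [ -0.3  -0.1 -88.9]
(373, 334, 8, -0.085) -> [ 44.4 173.  121.6] [ -0.3  -0.1 -88.9]
```

Call:
{"name": "arm_command", "arguments": {
  "motion": [0.5, 44, 173, -40, 0, 0, -88, 0.9, 44, 173, -40, 0, 0, -88, 0.9, 44, 173, -40, 0, 0, -88, 0.9, 44, 173, -40, 0, 0, -88, 0.9, 44, 173, -40, 0, 0, -88, 0.9, 44, 173, -40, 0, 0, -88, 0.9, 44, 173, -40, 0, 0, -88, 0.9, 44, 173, -10, 0, 0, -88, 0.9, 44, 173, 30, 0, 0, -88, 0.9, 44, 173, 70, 0, 0, -88, 0.9, 44, 173, 70, 0, 0, -88, 0.9, 44, 173, 70, 0, 0, -88, 0.9, 44, 173, 70, 0, 0, -88]
}}

```text
t: 19.5
eef_pos: [371.5, 333.5, 57.4]
tcp_rot: [3.141, 0.0, -0.102]
ft_force: [-0.1, 0.1, 0.0]
opening: 0.95
```

```bash
python3 - <<'E'
from h import *
snap("side","s13",(150,200,350,370),3)
plan((373,334,60,-.1),(373,334,8,-.1))
E
```

```text
at [371.6 333.6  57.8] [-3.141 -0.    -0.102] open 0.953 F [-0.6  0.4 -0.6] t 19.6 q [ 0.6   0.55  2.01 -0.    0.58  0.7 ]
(373, 334, 60, -0.1) -> [ 1.3 -0.5 -2.2] [-0.  -0.  -0.1]
(373, 334, 8, -0.1) -> [ 1.3 -0.5 49.8] [-0.  -0.  -0.1]
```

View pics/s13.png

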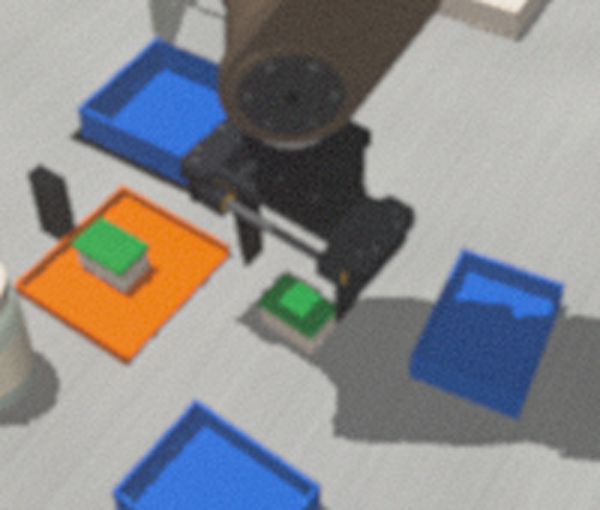

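Call:
{"name": "arm_command", "arguments": {
  "motion": [0.9, 1, 0, 20, 0, 0, 0, 0.9, 1, 0, 40, 0, 0, 0, 0.9, 1, 0, 50, 0, 0, 0, 0.9, 1, 0, 50, 0, 0, 0, -1, 1, 0, 50, 0, 0, 0, -1, 1, 0, 50, 0, 0, 0, -1, 1, 0, 50, 0, 0, 0, -1, 1, 0, 50, 0, 0, 0, -1, 1, 0, 50, 0, 0, 0, -1, 1, 0, 50, 0, 0, 0, -1, 1, 0, 50, 0, 0, 0, -1, 1, 0, 50, 0, 0, 0]
}}

```text
t: 20.75
eef_pos: [372.7, 333.6, 8.0]
tcp_rot: [-3.141, -0.001, -0.101]
ft_force: [-0.8, -0.9, 5.6]
opening: 0.627
```

```bash
python3 - <<'E'
from h import *
plan((373,334,120,-.1),(543,322,120,-.07),(543,322,60,-.07))
E
```

```text
at [372.7 333.6   8. ] [-3.141e+00 -1.000e-03 -1.010e-01] open 0.627 F [-0.8 -0.9  5.6] t 20.8 q [ 0.6   0.64  2.04 -0.    0.46  0.7 ]
(373, 334, 120, -0.1) -> [   0.3   -0.5 -112. ] [-0. -0. -0.]
(543, 322, 120, -0.07) -> [ 170.7   -5.6 -111.9] [-0.  -0.  -1.8]
(543, 322, 60, -0.07) -> [170.7  -5.6 -51.9] [-0.  -0.  -1.8]
```

Call:
{"name": "arm_command", "arguments": {
  "motion": [-1, 0, 0, -30, 0, 0, 0, -1, 0, 0, -80, 0, 0, 0, -1, 0, 0, -112, 0, 0, 0, -1, 40, -1, -112, 0, 0, -1, -1, 85, -3, -112, 0, 0, -2, -1, 130, -5, -112, 0, 0, -2, -1, 170, -6, -112, 0, 0, -2, -1, 170, -6, -80, 0, 0, -2, -1, 170, -6, -52, 0, 0, -2, -1, 170, -6, -52, 0, 0, -2, -1, 170, -6, -52, 0, 0, -2]
}}

```text
t: 21.85
eef_pos: [542.2, 322.4, 59.8]
tcp_rot: [3.141, 0.001, -0.066]
ft_force: [0.3, 0.0, -0.4]
opening: 0.628
```

```bash
python3 - <<'E'
from h import *
snap("side","s14",(100,180,350,370),3)
plan((543,322,60,-.07),(543,322,13,-.07))
E
```

```text
at [542.6 322.7  60.7] [-3.141e+00 -1.000e-03 -6.600e-02] open 0.629 F [-0.5 -0.5 -1.2] t 21.9 q [ 0.43  0.68  1.68 -0.    0.78  0.5 ]
(543, 322, 60, -0.07) -> [0.5 0.6 0.7] [-0.  -0.1  0.2]
(543, 322, 13, -0.07) -> [ 0.4  0.7 47.7] [-0.  -0.1  0.2]
```

View pics/s14.png

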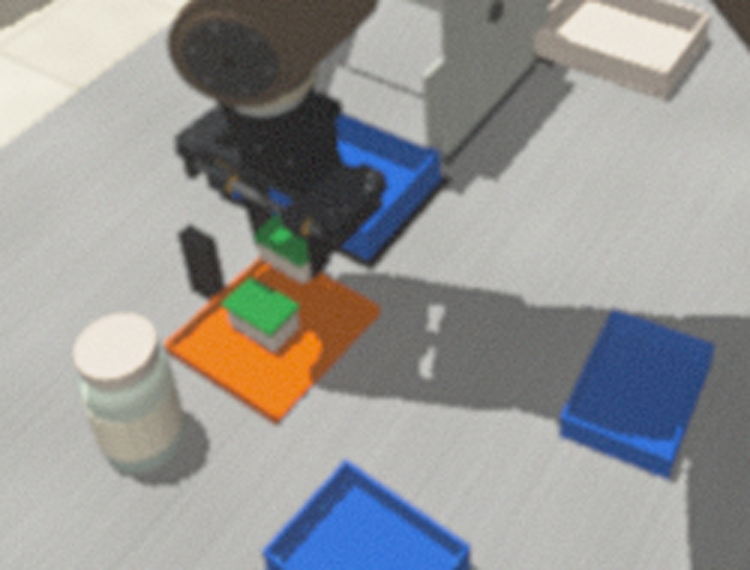

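Call:
{"name": "arm_command", "arguments": {
  "motion": [-1, 0, 0, 20, 0, 0, 0, -1, 0, 0, 38, 0, 0, 0, -1, 0, 0, 47, 0, 0, 0, -1, 0, 0, 47.5, 0, 0, 0, -1, 0, 0, 47.5, 0, 0, 0, 0.45, 0, 0, 47.5, 0, 0, 0, 0.45, 0, 0, 47.5, 0, 0, 0, 0.45, 0, 0, 47.5, 0, 0, 0, 0.45, 0, 0, 30, 0, 0, 0, 0.45, 0, 0, 0, 0, 0, 0, 0.45, 0, 0, -50, 0, 0, 0, 0.9, 0, 0, -100, 0, 0, 0, 0.9, 0, 0, -150, 0, 0, 0, 0.9, 0, 0, -200, 0, 0, 0, 0.9, 0, 0, -200, 0, 0, 0]
}}

```text
t: 23.4
eef_pos: [544.0, 323.2, 267.0]
tcp_rot: [-3.136, -0.01, -0.066]
ft_force: [-0.1, 0.5, -0.9]
opening: 0.939
```

```bash
python3 - <<'E'
from meas import *
im,d=snap("side","s15",(100,180,350,370),3);P,M=masks(im,d,"side")
for c,a,p in comps(P,M['green']): print(c,a,np.round(np.median(p,0)),rect(p[p[:,2]>26]))
for c,a,p in comps(P,M['orange']): print('o',c,a,np.round(np.median(p,0)),rect(p))
plan((365.5,-326,280,-.01),(365.5,-326,60,-.01),(400,100,260,-.01))
E
```

```text
[346. 174.] 85 [ 365. -325.   32.] (array([ 364.8, -327.3]), array([54.2, 38.6]), 2.6)
[198. 271.] 209 [543. 323.  36.] (array([542.3, 323.5]), array([37.3, 58.2]), 87.8)
[186. 281.] 251 [546. 367.  36.] (array([546.9, 366.1]), array([39.6, 58.4]), 86.0)
o [250. 150.] 40 [597. -42. 211.] (array([599.7, -43.2]), array([  7. , 125.6]), 89.1)
o [190. 297.] 1258 [510. 393.   5.] (array([536.3, 365.9]), array([140.7, 129.6]), 87.1)
at [543.  322.8 263.3] [-3.139 -0.006 -0.066] open 0.947 F [-0.8  0.2  0. ] t 23.4 q [ 0.43  0.46  1.48 -0.    1.2   0.5 ]
(365.5, -326, 280, -0.01) -> [-134.3  659.   -19.5] [-0.2 -0.3 -3.2]
(365.5, -326, 60, -0.01) -> [-135.6  659.7  200.5] [-0.2 -0.3 -3.2]
(400, 100, 260, -0.01) -> [-128.1  231.7    1.8] [-0.2 -0.3 -3.2]
```

View pics/s15.png

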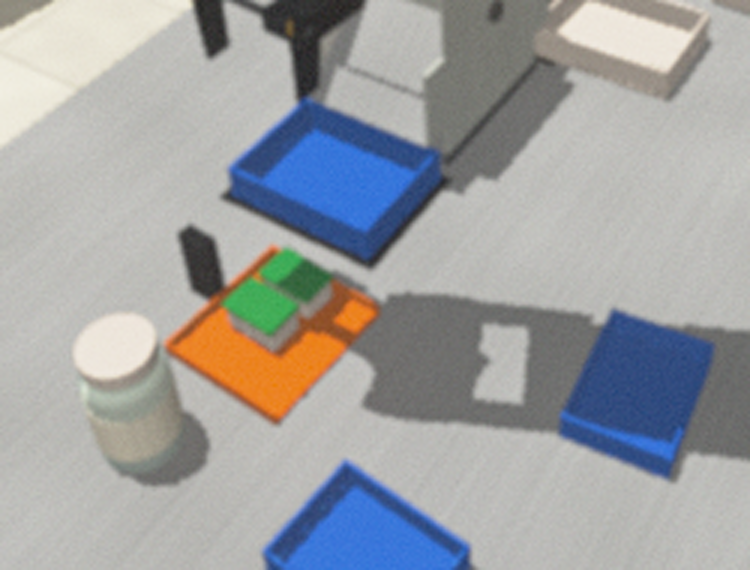

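Call:
{"name": "arm_command", "arguments": {
  "motion": [0.9, -128, 232, 0, 0, 0, -3, 0.9, -128, 232, 0, 0, 0, -3, 0.9, -128, 232, 0, 0, 0, -3, 0.9, -128, 232, 0, 0, 0, -3, 0.9, -128, 232, 0, 0, 0, -3, 0.9, -128, 232, 0, 0, 0, -3, 0.9, -135, 659, 0, 0, 0, -3, 0.9, -135, 659, 0, 0, 0, -3, 0.9, -135, 659, 0, 0, 0, -3, 0.9, -135, 659, 0, 0, 0, -3, 0.9, -135, 659, 0, 0, 0, -3, 0.9, -135, 659, 0, 0, 0, -3, 0.9, -135, 659, 0, 0, 0, -3, 0.9, -135, 659, 0, 0, 0, -3, 0.9, -135, 659, 40, 0, 0, -3, 0.9, -135, 659, 80, 0, 0, -3, 0.9, -135, 659, 120, 0, 0, -3, 0.9, -135, 659, 160, 0, 0, -3, 0.9, -135, 659, 200, 0, 0, -3, 0.9, -135, 659, 200, 0, 0, -3]
}}

```text
t: 25.45
eef_pos: [362.7, -324.4, 55.2]
tcp_rot: [-3.135, 0.006, -0.014]
ft_force: [0.4, 0.1, 1.1]
opening: 0.95
```

```bash
python3 - <<'E'
from h import *
snap("side","s16",(250,80,450,250),3)
plan((365.5,-326,60,-.0),(365.5,-326,8,-.0))
E
python3 meas.py | grep green | tail -4
```

```text
at [ 363.5 -325.3   57.8] [-3.137  0.004 -0.014] open 0.947 F [-0.1 -0.4  0.2] t 25.5 q [-0.87  0.54  2.04 -0.    0.57 -0.85]
(365.5, -326, 60, -0.0) -> [ 2.   0.6 -2.3] [-0.2  0.2 -0.8]
(365.5, -326, 8, -0.0) -> [ 2.2  0.9 49.7] [-0.2  0.2 -0.8]
green [181. 183.] 149 z [32. 36. 40.] med [546. 367.  36.] (array([546.8, 366.9]), array([38. , 57.5]), 86.1)
green [193. 184.] 154 z [32. 36. 41.] med [541. 323.  36.] (array([542.4, 324.1]), array([38.5, 57.6]), 85.6)
green [  3. 192.] 113 z [ 92.  97. 101.] med [523. 989.  97.] (array([521.3, 990.3]), array([24.6, 61.5]), 88.0)
green [ 14. 191.] 208 z [ 93.  97. 101.] med [522. 949.  97.] (array([520.3, 951.2]), array([45.4, 63.1]), 84.9)
```

View pics/s16.png

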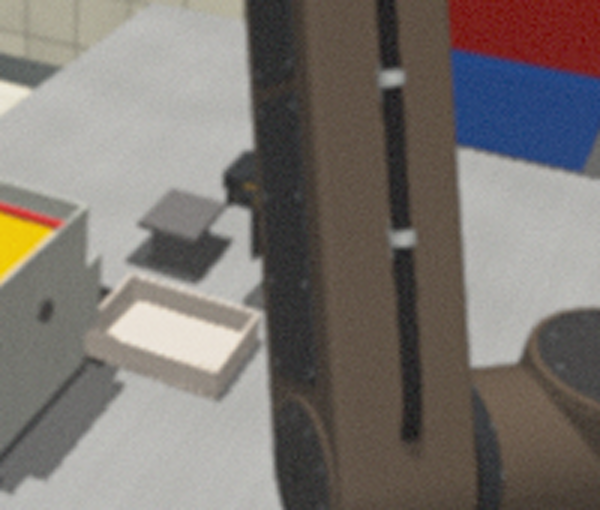

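Call:
{"name": "arm_command", "arguments": {
  "motion": [0.9, 2, 0.5, 20, 0, 0, 0, 0.9, 2, 0.5, 40, 0, 0, 0, 0.9, 2, 0.5, 49, 0, 0, 0, 0.9, 2, 0.5, 49, 0, 0, 0, -1, 2, 0.5, 49, 0, 0, 0, -1, 2, 0.5, 49, 0, 0, 0, -1, 2, 0.5, 49, 0, 0, 0, -1, 2, 0.5, 49, 0, 0, 0, -1, 2, 0.5, 49, 0, 0, 0, -1, 2, 0.5, 49, 0, 0, 0, -1, 2, 0.5, 49, 0, 0, 0, -1, 2, 0.5, 49, 0, 0, 0]
}}

```text
t: 26.75
eef_pos: [366.2, -327.0, 11.0]
tcp_rot: [3.141, -0.0, -0.014]
ft_force: [-0.7, 1.0, 6.8]
opening: 0.631
```

```bash
python3 - <<'E'
from h import *
plan((365.5,-326,230,-.0),(390,100,230,-.05),(550,410,230,-.07))
E
```

```text
at [ 366.2 -327.    11. ] [ 3.141 -0.    -0.014] open 0.631 F [-0.7  1.   6.8] t 26.8 q [-0.86  0.63  2.06 -0.    0.45 -0.85]
(365.5, -326, 230, -0.0) -> [  -0.7   -0.9 -219. ] [ 0.  -0.  -0.8]
(390, 100, 230, -0.05) -> [  18.  -427.2 -219.2] [ 0.  -0.   2.1]
(550, 410, 230, -0.07) -> [ 173.8 -739.3 -219.3] [ 0.  -0.   3.2]
```

Call:
{"name": "arm_command", "arguments": {
  "motion": [-1, 0, 0, -30, 0, 0, 0, -1, 0, 0, -80, 0, 0, 0, -1, 0, 0, -130, 0, 0, 0, -1, 0, 0, -180, 0, 0, 0, -1, 0, 0, -219, 0, 0, 0, -1, 18, -427, -219, 0, 0, 2, -1, 18, -427, -219, 0, 0, 2, -1, 18, -427, -219, 0, 0, 2, -1, 18, -427, -219, 0, 0, 2, -1, 18, -427, -219, 0, 0, 2, -1, 18, -427, -219, 0, 0, 2, -1, 18, -427, -219, 0, 0, 2, -1, 18, -427, -219, 0, 0, 2, -1, 18, -427, -219, 0, 0, 2, -1, 174, -739, -219, 0, 0, 3, -1, 174, -739, -219, 0, 0, 3, -1, 174, -739, -219, 0, 0, 3, -1, 174, -739, -219, 0, 0, 3, -1, 174, -739, -219, 0, 0, 3, -1, 174, -739, -219, 0, 0, 3]
}}

```text
t: 28.75
eef_pos: [528.1, 368.3, 229.3]
tcp_rot: [3.141, 0.0, -0.066]
ft_force: [0.6, -0.4, -0.0]
opening: 0.629
```

```bash
python3 - <<'E'
from h import *
env.read_camera("side");env.read_camera("side")
plan((550,410,230,-.07),(550,410,60,-.07))
E
```

```text
at [528.9 370.4 228. ] [-3.141  0.    -0.063] open 0.632 F [-0.9 -1.2 -1.8] t 28.9 q [0.51 0.51 1.49 0.   1.14 0.57]
(550, 410, 230, -0.07) -> [ 18.5 -40.8  -2. ] [-0.   0.   0.4]
(550, 410, 60, -0.07) -> [ 18.6 -40.8 168. ] [-0.   0.   0.4]
```

Call:
{"name": "arm_command", "arguments": {
  "motion": [-1, 18.5, -41, 0, 0, 0, 0, -1, 18.5, -41, 0, 0, 0, 0, -1, 18.5, -41, 40, 0, 0, 0, -1, 18.5, -41, 80, 0, 0, 0, -1, 18.5, -41, 120, 0, 0, 0, -1, 18.5, -41, 150, 0, 0, 0, -1, 18.5, -41, 160, 0, 0, 0, -1, 18.5, -41, 160, 0, 0, 0]
}}

```text
t: 29.65
eef_pos: [548.4, 405.3, 68.7]
tcp_rot: [3.14, 0.002, -0.066]
ft_force: [0.6, 0.2, -0.0]
opening: 0.63
```

```bash
python3 - <<'E'
from h import *
snap("side","s17",(100,180,350,370),3)
plan((549.5,410,60,-.07),(549.5,410,16,-.07))
E
```

```text
at [549.1 405.8  70.3] [ 3.142 -0.    -0.066] open 0.627 F [ 0.2  1.  -0.4] t 29.7 q [ 0.54  0.72  1.53 -0.    0.88  0.61]
(549.5, 410, 60, -0.07) -> [ 0.1 -4.2 10.3] [ 0.  -0.   0.2]
(549.5, 410, 16, -0.07) -> [ 0.1 -4.2 54.3] [ 0.  -0.   0.2]
```

View pics/s17.png

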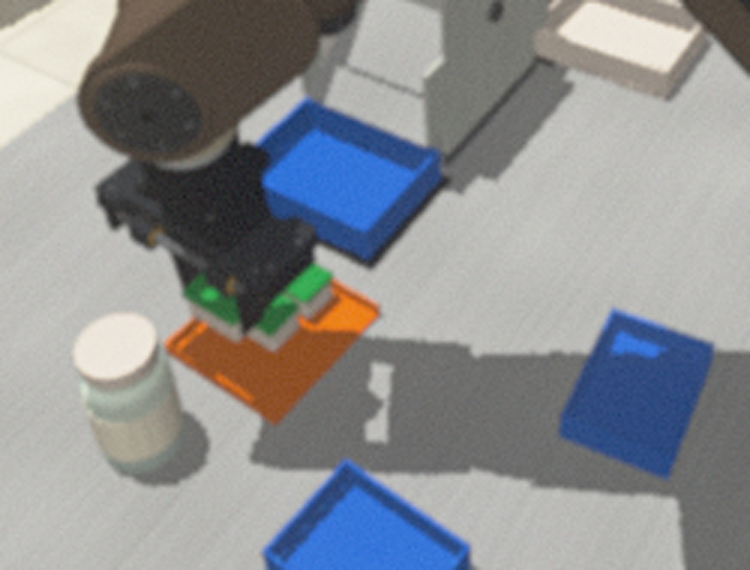

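Call:
{"name": "arm_command", "arguments": {
  "motion": [-1, 0.5, -3.9, 0, 0, 0, 0, -1, 0.5, -3.9, 10, 0, 0, 0, -1, 0.5, -3.9, 25, 0, 0, 0, -1, 0.5, -3.9, 40, 0, 0, 0, -1, 0.5, -3.9, 50, 0, 0, 0, -1, 0.5, -3.9, 54, 0, 0, 0, -1, 0.5, -3.9, 54, 0, 0, 0]
}}

```text
t: 30.4
eef_pos: [549.4, 409.8, 15.1]
tcp_rot: [3.141, 0.001, -0.066]
ft_force: [-0.2, -0.3, -0.2]
opening: 0.628
```

Call:
{"name": "arm_command", "arguments": {
  "motion": [0.45, 0, 0, 0, 0, 0, 0, 0.45, 0, 0, 0, 0, 0, 0, 0.45, 0, 0, 0, 0, 0, 0, 0.45, 0, 0, -20, 0, 0, 0, 0.45, 0, 0, -60, 0, 0, 0, 0.45, 0, 0, -110, 0, 0, 0, 0, 0, 0, -160, 0, 0, 0, 0, 0, 0, -160, 0, 0, 0, 0, 0, 0, -160, 0, 0, 0]
}}

```text
t: 31.3
eef_pos: [549.8, 410.0, 176.7]
tcp_rot: [-3.14, -0.002, -0.066]
ft_force: [0.4, 0.5, -0.1]
opening: 0.538
```

```bash
python3 - <<'E'
from meas import *
im,d=snap("side","s18",(60,180,310,370),3);P,M=masks(im,d,"side")
for c,a,p in comps(P,M['green']): print(c,a,np.round(np.median(p,0)),rect(p[p[:,2]>26]))
for c,a,p in comps(P,M['orange']): print('o',c,a,np.round(np.median(p,0)),rect(p))
# handle
m=(P[...,2]>25)&(P[...,2]<90)&(P[...,0]>585)&(P[...,0]<660)&(P[...,1]>330)&(P[...,1]<400)
p=P[m];h=p[p[:,2]>60];print(len(p),np.round(p.min(0)),np.round(p.max(0)),rect(h),np.round(np.median(h,0)))
plan()
E
```

```text
[198. 271.] 231 [541. 324.  36.] (array([542.3, 322. ]), array([39.1, 58.1]), 84.3)
[181. 287.] 505 [546. 385.  36.] (array([546.9, 386.1]), array([80.2, 59.5]), 88.7)
o [251. 150.] 39 [594. -43. 211.] (array([599.2, -43.7]), array([127.8,   8.6]), 0.3)
o [198. 298.] 819 [498. 377.   5.] (array([534.8, 365.6]), array([139.9, 128. ]), 86.0)
210 [598. 352.  25.] [635. 370.  82.] (array([616.7, 360.4]), array([15.7, 34.3]), 85.8) [614. 364.  75.]
at [549.3 409.7 175.1] [ 3.141  0.    -0.066] open 0.52 F [-0.6 -0.1 -0.8] t 31.4 q [ 0.54  0.61  1.44 -0.    1.09  0.61]
```

View pics/s18.png

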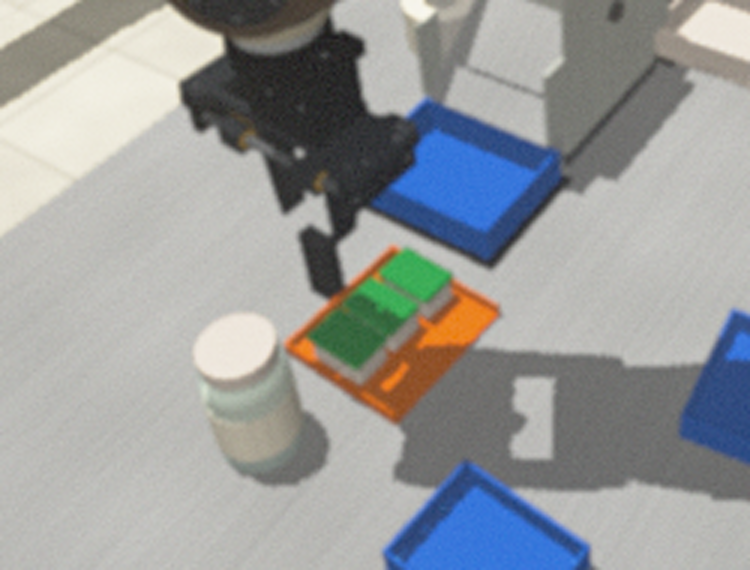

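```bash
python3 - <<'E'
from h import *
plan((614,360.5,175,-1.64),(614,360.5,110,-1.64),(614,360.5,31,-1.64))
E
```

```text
at [549.3 409.7 175.1] [ 3.141  0.    -0.066] open 0.52 F [-0.6 -0.1 -0.8] t 31.4 q [ 0.54  0.61  1.44 -0.    1.09  0.61]
(614, 360.5, 175, -1.64) -> [67.8 44.8  0.1] [ 0.  -0.  90.2]
(614, 360.5, 110, -1.64) -> [67.8 44.8 65.1] [ 0.  -0.  90.2]
(614, 360.5, 31, -1.64) -> [ 67.8  44.7 144.1] [ 0.  -0.  90.2]
```

Call:
{"name": "arm_command", "arguments": {
  "motion": [0.2, 68, 45, 0, 0, 0, 90, 0.2, 68, 45, 0, 0, 0, 90, 0.2, 68, 45, 0, 0, 0, 90, 0.2, 68, 45, 0, 0, 0, 90, 0.2, 68, 45, 0, 0, 0, 90, 0.2, 68, 45, 0, 0, 0, 90, 0.2, 68, 45, 0, 0, 0, 90, 0.2, 68, 45, 0, 0, 0, 90, 0.2, 68, 45, 0, 0, 0, 90, 0.2, 68, 45, 0, 0, 0, 90, 0.2, 68, 45, 0, 0, 0, 90, 0.2, 68, 45, 40, 0, 0, 90, 0.2, 68, 45, 65, 0, 0, 90, 0.2, 68, 45, 65, 0, 0, 90, 0.2, 68, 45, 65, 0, 0, 90]
}}

```text
t: 32.85
eef_pos: [614.3, 360.4, 109.6]
tcp_rot: [3.14, -0.001, -1.637]
ft_force: [-0.6, -0.4, 0.8]
opening: 0.6
```

```bash
python3 - <<'E'
from h import *
snap("side","s19",(60,180,310,370),3)
plan((614,360.5,31,-1.64))
E
```

```text
at [614.8 360.6 110.9] [-3.141 -0.    -1.637] open 0.599 F [ 0.2  0.1 -0.5] t 32.9 q [ 0.44  0.72  1.42 -0.    1.01  2.07]
(614, 360.5, 31, -1.64) -> [ 0.2  0.8 79.9] [-0.  -0.   0.2]
```

View pics/s19.png

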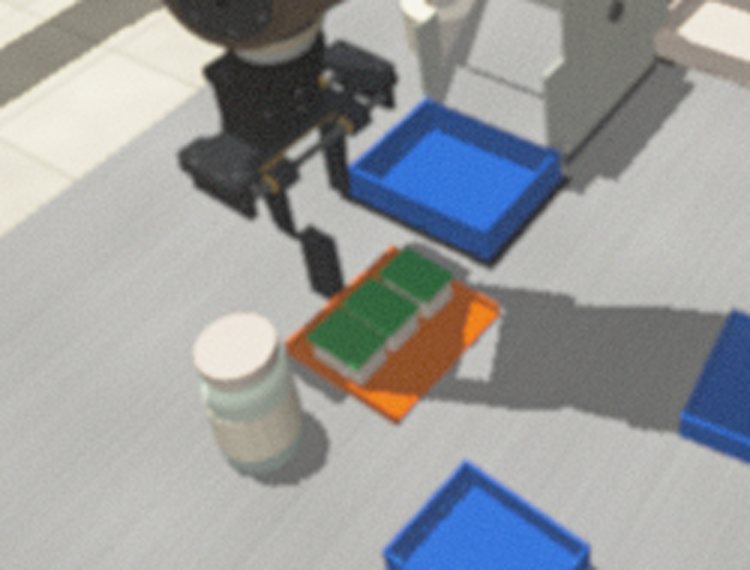

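Handle lies between the fingers. Descend and grip.

Call:
{"name": "arm_command", "arguments": {
  "motion": [0.2, 0, 1, 30, 0, 0, 0, 0.2, 0, 1, 60, 0, 0, 0, 0.2, 0, 1, 79, 0, 0, 0, 0.2, 0, 1, 79, 0, 0, 0, -1, 0, 1, 79, 0, 0, 0, -1, 0, 1, 79, 0, 0, 0, -1, 0, 1, 79, 0, 0, 0, -1, 0, 1, 79, 0, 0, 0, -1, 0, 1, 79, 0, 0, 0, -1, 0, 1, 79, 0, 0, 0, -1, 0, 1, 79, 0, 0, 0, -1, 0, 1, 79, 0, 0, 0]
}}

```text
t: 34.1
eef_pos: [613.6, 360.6, 31.9]
tcp_rot: [-3.141, 0.0, -1.637]
ft_force: [-1.1, -0.8, 3.1]
opening: 0.169
```

Call:
{"name": "arm_command", "arguments": {
  "motion": [-1, 0, 0, 0, 0, 0, 0, -1, 0, 0, -3, 0, 0, 0, -1, 0, 0, -8, 0, 0, 0, -1, 0, 0, -15, 0, 0, 0, -1, 0, 0, -25, 0, 0, 0, -1, 0, 0, -30, 0, 0, 0, -1, 0, 0, -30, 0, 0, 0]
}}

```text
t: 34.8
eef_pos: [614.0, 360.8, 62.9]
tcp_rot: [-3.14, 0.001, -1.637]
ft_force: [-0.4, 0.1, -3.5]
opening: 0.168
```

```bash
cat > sc.py <<'E'
from meas import *
def scoop():
    im,d=env.read_camera("side");P,M=masks(im,d,"side")
    best=max([c for c in comps(P,M['orange'])],key=lambda c:c[1]);p=best[2]
    # plane fit of floor (inlier)
    med=np.median(p,0)
    q=p
    for _ in range(6):
        A=np.c_[q[:,0],q[:,1],np.ones(len(q))];co=np.linalg.lstsq(A,q[:,2],rcond=None)[0]
        r=p[:,2]-np.c_[p[:,0],p[:,1],np.ones(len(p))]@co
        q=p[abs(r)<4]
    n=np.array([-co[0],-co[1],1]);n/=np.linalg.norm(n)
    print("scoop floor normal",np.round(n,3),"tilt deg",round(np.degrees(np.arccos(n[2])),1),"med",np.round(np.median(q,0),1),rect(p),len(q),"z",np.round(np.percentile(p[:,2],[2,98])))
    for c,a,g in comps(P,M['green']):
        print("green",c,a,np.round(np.median(g,0)),rect(g))
scoop()
E
python3 sc.py; python3 - <<'E'
from h import *
snap("side","s20",(60,180,310,370),3)
plan()
E
```

```text
scoop floor normal [-0.005 -0.     1.   ] tilt deg 0.3 med [496.2 371.6  35.2] (array([535.5, 365.2]), array([140.3, 130.2]), 85.6) 751 z [32. 46.]
green [197. 263.] 232 [541. 322.  67.] (array([545.7, 298.1]), array([59.4, 98.9]), 13.1)
green [179. 279.] 509 [547. 388.  67.] (array([546.8, 387.1]), array([79.2, 57.5]), 86.9)
at [613.5 360.6  61.7] [-3.141  0.    -1.637] open 0.168 F [-0.5 -0.7 -4.1] t 34.9 q [ 0.44  0.77  1.45 -0.    0.92  2.08]
```

View pics/s20.png

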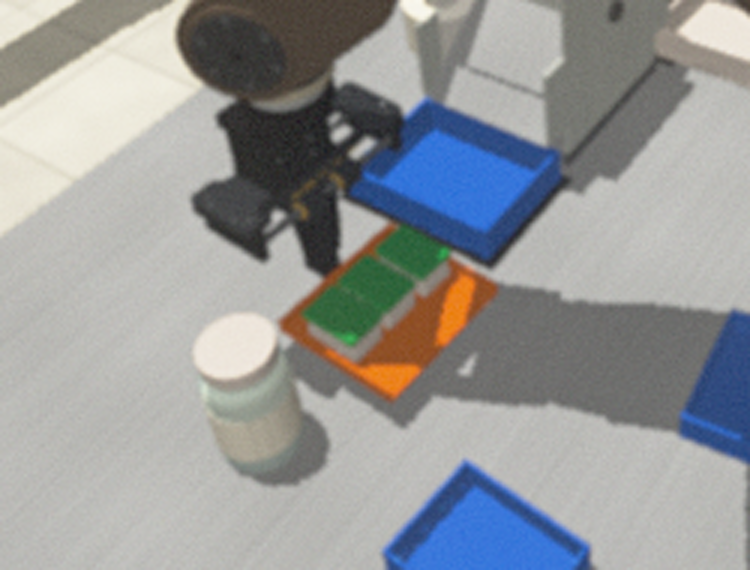

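Call:
{"name": "arm_command", "arguments": {
  "motion": [-1, 0, 0, -6, -1, 0, 0, -1, 0, 0, -18, -3, 0, 0, -1, 0, 0, -36, -5, 0, 0, -1, 0, 0, -58, -5, 0, 0, -1, 0, 0, -82, -5, 0, 0, -1, 0, 0, -107, -5, 0, 0, -1, 0, 0, -132, -5, 0, 0, -1, 0, 0, -157, -5, 0, 0, -1, 0, 0, -182, -5, 0, 0, -1, 0, 0, -207, -5, 0, 0, -1, 0, 0, -230, -5, 0, 0, -1, 0, 0, -243, -5, 0, 0, -1, 0, 0, -248, -5, 0, 0, -1, 0, 0, -248, -5, 0, 0]
}}

```text
t: 36.3
eef_pos: [613.5, 360.6, 309.2]
tcp_rot: [3.054, -0.0, -1.637]
ft_force: [-0.4, -0.7, -4.6]
opening: 0.169
```

```bash
python3 sc.py; python3 - <<'E'
from h import *
snap("side","s21",(60,100,360,330),2.6)
plan((758,28,310,-1.58))
E
```

```text
scoop floor normal [ 0.068 -0.006  0.998] tilt deg 3.9 med [493.6 372.9 292.2] (array([532.8, 365.5]), array([140.7, 130. ]), 85.6) 811 z [287. 302.]
green [170. 198.] 803 [543. 373. 320.] (array([553.8, 365.6]), array([122.9,  81.8]), 88.1)
at [613.3 360.4 308.1] [ 3.053e+00 -1.000e-03 -1.637e+00] open 0.168 F [ 0.2  0.3 -3.6] t 36.4 q [0.42 0.59 1.13 0.04 1.5  2.06]
(758, 28, 310, -1.58) -> [ 322.2 -165.5  -16.3] [ 5.1  0.1 -3.3]
```

View pics/s21.png

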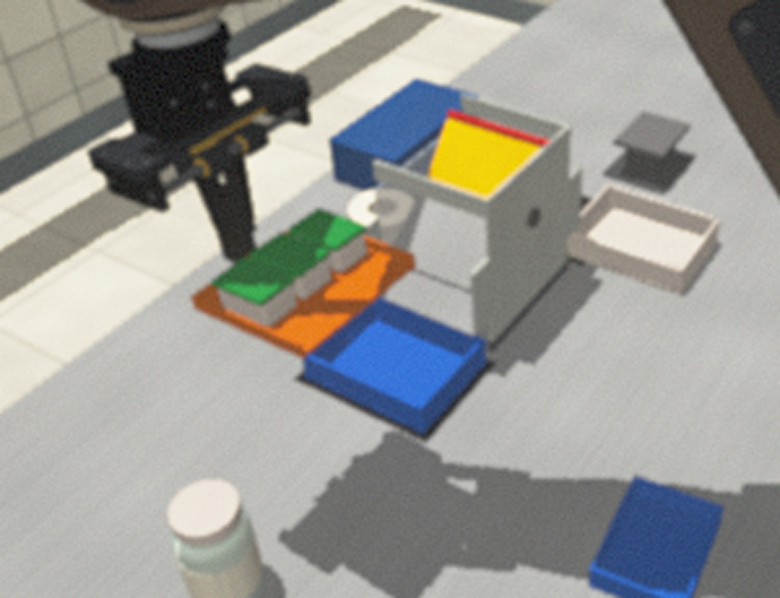

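Call:
{"name": "arm_command", "arguments": {
  "motion": [-1, 3, -1.5, 0, 0, 0, 0, -1, 10, -5, -0.5, 0, 0, 0, -1, 20, -10, -1, 0, 0, 0, -1, 34, -17, -2, 0, 0, -1, -1, 52, -27, -3, 0, 0, -1, -1, 71, -36, -4, 0, 0, -1, -1, 90, -46, -5, 0, 0, -1, -1, 109, -56, -6, 0, 0, -2, -1, 129, -66, -7, 0, 0, -2, -1, 149, -76, -8, 0, 0, -2, -1, 169, -87, -9, 0, 0, -2, -1, 189, -97, -10, 0, 0, -3, -1, 209, -107, -11, 0, 0, -3, -1, 229, -118, -12, 0, 0, -3, -1, 249, -128, -13, 0, 0, -3, -1, 269, -138, -14, 0, 0, -3, -1, 287, -147, -15, 0, 0, -3, -1, 302, -155, -16, 0, 0, -3, -1, 313, -161, -16, 0, 0, -3, -1, 319, -164, -16, 0, 0, -3]
}}

```text
t: 38.4
eef_pos: [757.4, 30.3, 310.9]
tcp_rot: [3.054, 0.005, -1.585]
ft_force: [-0.1, 0.2, -4.0]
opening: 0.171
```

```bash
python3 sc.py; python3 - <<'E'
from h import *
snap("side","s22",(130,40,380,240),3)
snap("top","t22",(120,80,420,290),2.6)
plan((758,28,275,[3.053,0,-1.58]))
E
```

```text
scoop floor normal [ 0.048 -0.019  0.999] tilt deg 2.9 med [640.8  40.9 294. ] (array([677.4,  31.3]), array([143.6, 129.7]), 89.7) 345 z [288. 304.]
green [208. 122.] 340 [686.  43. 321.] (array([709.8,  34.6]), array([121.2, 103.6]), 88.9)
at [756.9  31.6 311. ] [ 3.054  0.005 -1.585] open 0.169 F [ 0.7  0.  -3.3] t 38.5 q [-0.05  0.68  0.95  0.    1.59  1.54]
(758, 28, 275, [3.053, 0, -1.58]) -> [ 3.7 -4.3 35.8] [-0.1  0.3 -0.2]
```

View pics/s22.png

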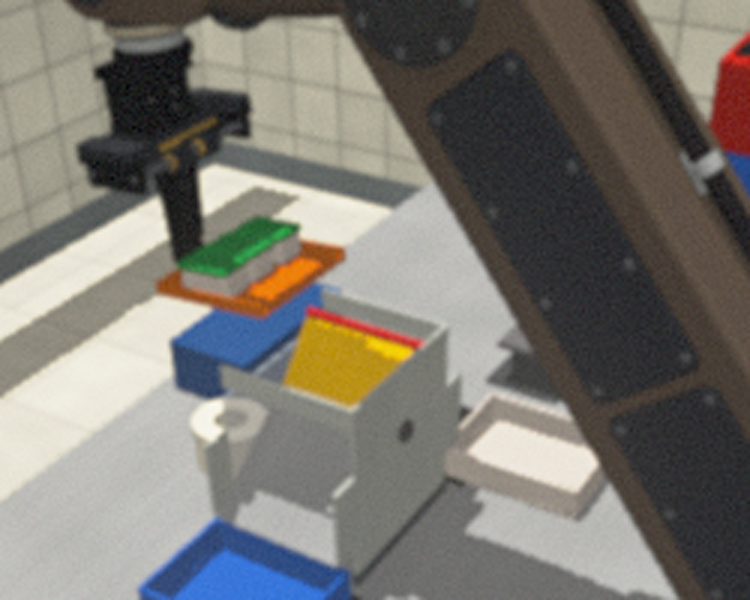

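View pics/t22.png

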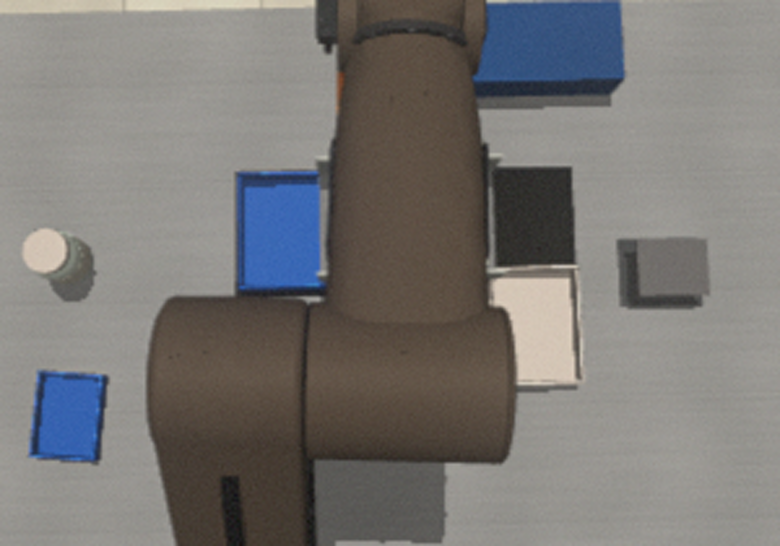

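```bash
python3 - <<'E'
from h import *
L=np.array([625,28,234.])
s=env.state();print(s['t'])
ts=[]
for th in [-5,0,8,16,22,27,32,37,42,47,50]:
    t=np.radians(th);c,n=np.cos(t),np.sin(t)
    p=L+[143*c-27*n,0,143*n+27*c]
    ts.append((*np.round(p,1),(R.from_euler('xyz',[np.pi,0,-1.58])*R.from_rotvec([t,0,0])).as_euler('xyz').round(4).tolist()))
plan(*ts)
E
```

```text
38.55
at [756.9  31.6 311. ] [ 3.054  0.005 -1.585] open 0.169 F [ 0.7  0.  -3.3] t 38.5 q [-0.05  0.68  0.95  0.    1.59  1.54]
(np.float64(769.8), np.float64(28.0), np.float64(248.4), [3.0543, 0.0, -1.58]) -> [  3.7 -18.4  61.3] [ 0.   0.3 -0.2]
(np.float64(768.0), np.float64(28.0), np.float64(261.0), [3.1416, 0.0, -1.58]) -> [  3.7 -15.5  48.9] [ 5.   0.3 -0.2]
(np.float64(762.9), np.float64(28.0), np.float64(280.6), [-3.002, 0.0, -1.58]) -> [ 3.7 -8.7 29.8] [13.   0.3 -0.3]
(np.float64(755.0), np.float64(28.0), np.float64(299.4), [-2.8623, 0.0, -1.58]) -> [ 3.7  0.8 11.7] [21.   0.2 -0.3]
(np.float64(747.5), np.float64(28.0), np.float64(312.6), [-2.7576, 0.0, -1.58]) -> [ 3.7  9.5 -0.8] [27.   0.2 -0.3]
(np.float64(740.2), np.float64(28.0), np.float64(323.0), [-2.6704, 0.0, -1.58]) -> [  3.8  17.6 -10.5] [32.   0.2 -0.3]
(np.float64(732.0), np.float64(28.0), np.float64(332.7), [-2.5831, 0.0, -1.58]) -> [  3.8  26.7 -19.4] [37.   0.2 -0.3]
(np.float64(723.0), np.float64(28.0), np.float64(341.6), [-2.4958, 0.0, -1.58]) -> [  3.9  36.4 -27.5] [42.   0.2 -0.3]
(np.float64(713.2), np.float64(28.0), np.float64(349.8), [-2.4086, -0.0, -1.58]) -> [  4.   46.9 -34.8] [47.   0.2 -0.3]
(np.float64(702.8), np.float64(28.0), np.float64(357.0), [-2.3213, 0.0, -1.58]) -> [  4.1  57.9 -41.1] [52.   0.2 -0.4]
(np.float64(696.2), np.float64(28.0), np.float64(360.9), [-2.2689, 0.0, -1.58]) -> [  4.2  64.8 -44.4] [55.   0.2 -0.4]
```

Call:
{"name": "arm_command", "arguments": {
  "motion": [-1, 1, -4, 12, 0, 0, 0, -1, 2, -10, 30, 0, 0, 0, -1, 4, -15, 48, 0, 0, 0, -1, 4, -18, 58, 0, 0, 0, -1, 4, -18, 61, 0, 0, 0, -1, 4, -18, 61, 0, 0, 0, -1, 4, -15.5, 49, 5, 0, 0, -1, 4, -12, 39, 9, 0, 0, -1, 4, -9, 30, 13, 0, 0, -1, 4, -4, 20, 17, 0, 0, -1, 4, 1, 12, 21, 0, 0, -1, 4, 6, 4, 25, 0, 0, -1, 4, 9.5, -1, 27, 0, 0, -1, 4, 17.5, -10.5, 32, 0, 0, -1, 4, 27, -19.5, 37, 0, 0, -1, 4, 36.5, -27.5, 42, 0, 0, -1, 4, 47, -35, 47, 0, 0, -1, 4, 47, -35, 47, 0, 0, -1, 4, 47, -35, 47, 0, 0, -1, 4, 47, -35, 47, 0, 0]
}}

```text
t: 40.55
eef_pos: [713.7, 27.9, 351.0]
tcp_rot: [-2.408, 0.004, -1.584]
ft_force: [0.6, 0.1, -1.5]
opening: 0.168
```

```bash
python3 sc.py; python3 - <<'E'
from h import *
snap("side","s23",(130,60,380,260),3)
snap("top","t23",(120,80,420,290),2.6)
plan()
E
```

```text
scoop floor normal [-0.668  0.006  0.744] tilt deg 41.9 med [675.3  25.4 279.3] (array([673.9,  29.6]), array([100.1, 156.2]), 0.3) 1244 z [238. 325.]
green [246. 161.] 448 [566.  29. 222.] (array([563.9,  35. ]), array([119.1,  33.4]), 89.1)
at [713.6  27.8 350. ] [-2.409  0.004 -1.585] open 0.165 F [ 0.3  0.4 -2.4] t 40.7 q [-0.07  0.29  1.69  0.1   0.42  1.44]
```

View pics/s23.png

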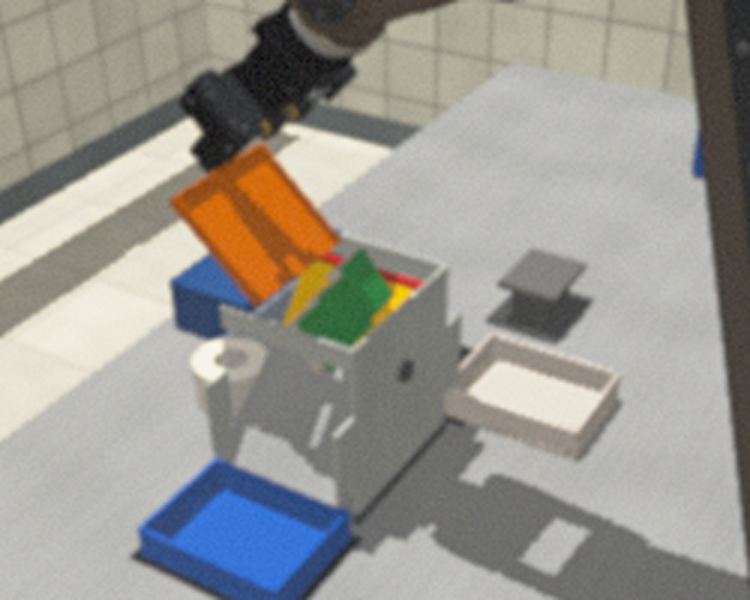

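View pics/t23.png

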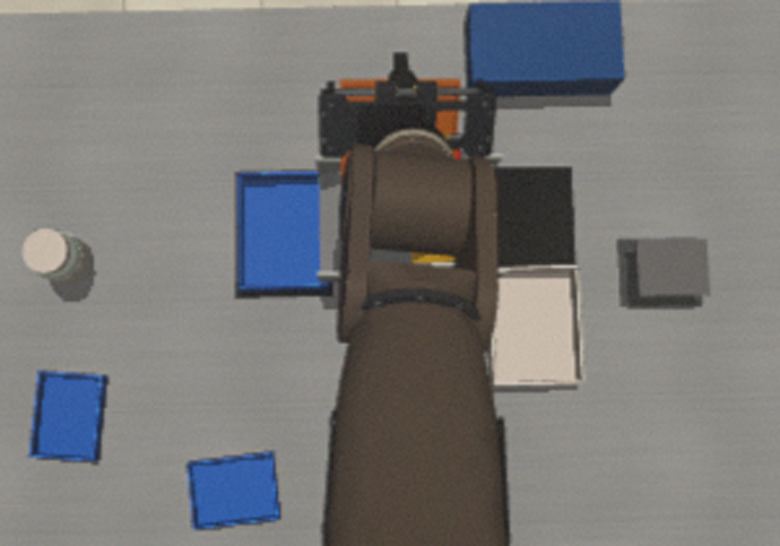

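Call:
{"name": "arm_command", "arguments": {
  "motion": [-1, 0, 0, 0, 0, 0, 0, -1, 0, 0, 0, 0, 0, 0, -1, 0, 0, 0, 0, 0, 0, -1, 0, 0, 0, 0, 0, 0, -1, 0, 0, 0, 0, 0, 0, -1, 0, 0, 0, 0, 0, 0, -1, 0, 0, 0, 0, 0, 0, -1, 0, 0, 0, 0, 0, 0]
}}

```text
t: 41.5
eef_pos: [713.1, 27.9, 350.2]
tcp_rot: [-2.408, 0.004, -1.584]
ft_force: [-0.5, 0.1, -2.6]
opening: 0.168
```

```bash
python3 sc.py; python3 - <<'E'
from h import *
snap("side","s24",(130,60,380,260),3)
plan()
E
```

```text
scoop floor normal [-0.665  0.005  0.747] tilt deg 41.7 med [674.4  24.5 278.2] (array([672.9,  29. ]), array([101.2, 157.6]), 0.2) 1215 z [237. 323.]
green [246. 161.] 449 [567.  29. 221.] (array([564.7,  36.5]), array([117.7,  33.9]), 88.4)
at [713.1  27.9 350.2] [-2.408  0.004 -1.584] open 0.167 F [-1.5 -0.5 -2.4] t 41.6 q [-0.07  0.29  1.7   0.1   0.42  1.44]
```

View pics/s24.png

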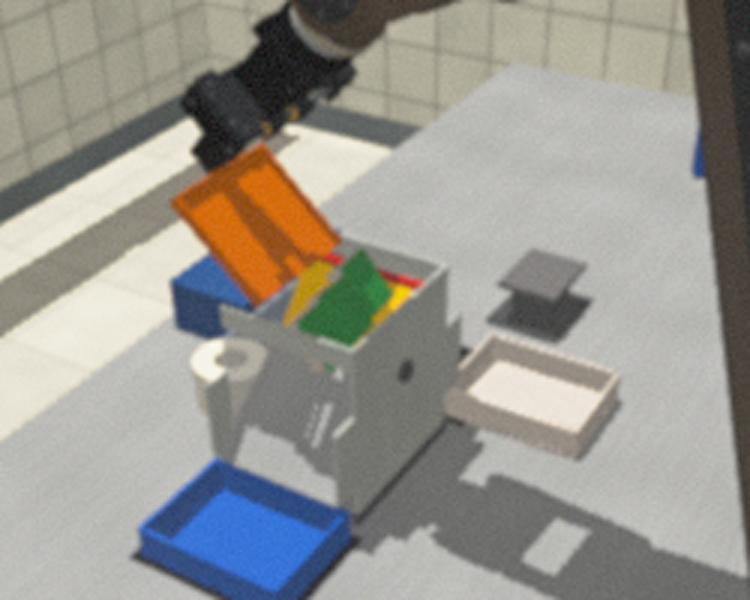

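```bash
python3 - <<'E'
from h import *
s=env.state()
plan((713,28,420,list(s['tcp_rot'])),(760,28,430,list(s['tcp_rot'])))
im,d=snap("side","s25",(220,120,290,220),8)
P=cloud("side",d)
for v in range(136,190,4): print(v,[(u,*np.round(P[v,u]).astype(int)) for u in range(228,268,4)])
E
```

```text
at [713.1  27.9 350.2] [-2.408  0.004 -1.584] open 0.167 F [-1.5 -0.5 -2.4] t 41.6 q [-0.07  0.29  1.7   0.1   0.42  1.44]
(713, 28, 420, [np.float64(-2.4084071000113028), np.float64(0.0044226538135534454), np.float64(-1.5844791132984963)]) -> [ -0.4 -46.6 -51.9] [0. 0. 0.]
(760, 28, 430, [np.float64(-2.4084071000113028), np.float64(0.0044226538135534454), np.float64(-1.5844791132984963)]) -> [ -1.1 -88.3 -27.9] [0. 0. 0.]
136 [(228, np.int64(656), np.int64(-10), np.int64(259)), (232, np.int64(649), np.int64(-21), np.int64(256)), (236, np.int64(645), np.int64(-38), np.int64(249)), (240, np.int64(633), np.int64(-43), np.int64(250)), (244, np.int64(876), np.int64(-431), np.int64(-2)), (248, np.int64(860), np.int64(-438), np.int64(-1)), (252, np.int64(841), np.int64(-442), np.int64(2)), (256, np.int64(829), np.int64(-456), np.int64(-1)), (260, np.int64(813), np.int64(-465), np.int64(-1)), (264, np.int64(797), np.int64(-471), np.int64(0))]
140 [(228, np.int64(648), np.int64(1), np.int64(253)), (232, np.int64(641), np.int64(-10), np.int64(250)), (236, np.int64(636), np.int64(-23), np.int6
[... 5870 characters left out ...]
8), np.int64(75), np.int64(181)), (256, np.int64(520), np.int64(50), np.int64(165)), (260, np.int64(517), np.int64(32), np.int64(155)), (264, np.int64(512), np.int64(16), np.int64(146))]
188 [(228, np.int64(625), np.int64(49), np.int64(110)), (232, np.int64(613), np.int64(45), np.int64(112)), (236, np.int64(601), np.int64(39), np.int64(113)), (240, np.int64(586), np.int64(39), np.int64(118)), (244, np.int64(574), np.int64(35), np.int64(120)), (248, np.int64(520), np.int64(95), np.int64(179)), (252, np.int64(518), np.int64(76), np.int64(167)), (256, np.int64(519), np.int64(52), np.int64(151)), (260, np.int64(33), np.int64(838), np.int64(837)), (264, np.int64(517), np.int64(8), np.int64(124))]
```

View pics/s25.png

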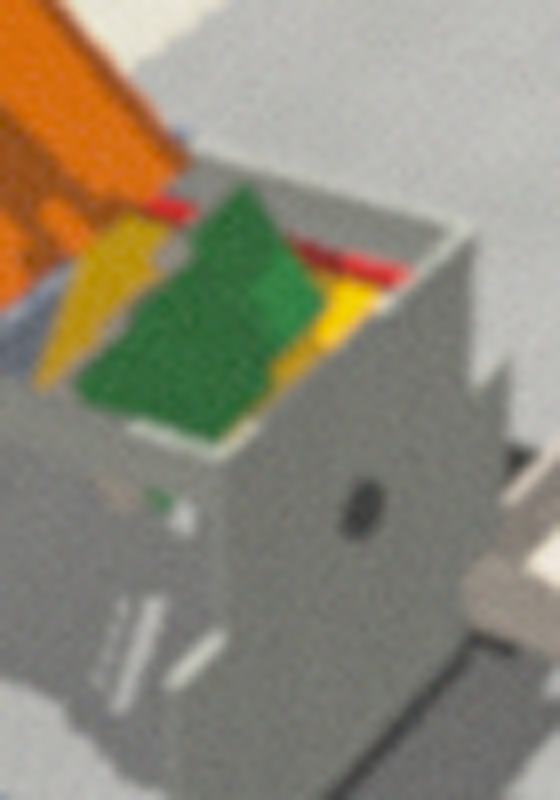

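```bash
python3 - <<'E'
from h import *
for n in("top","side"):
    im,d=env.read_camera(n);P=cloud(n,d)
    m=(P[...,2]>50)&(P[...,2]<68)&(P[...,0]>430)&(P[...,0]<620)&(P[...,1]<-290)&(P[...,1]>-440)
    print(n,m.sum(),rect(P[m]),np.round(np.median(P[m],0),1),np.round(P[m].mean(0),1))
s=env.state()
plan((750,28,430,list(s['tcp_rot'])))
E
```

```text
top 609 (array([ 528.3, -364.6]), array([102.1,  80.2]), 89.8) [ 528.2 -363.6   59.8] [ 527.9 -363.5   59.7]
side 332 (array([ 527.5, -366.7]), array([ 84.1, 107.6]), 0.4) [ 525.8 -361.3   60.3] [ 525.9 -362.1   60. ]
at [713.1  27.9 350.2] [-2.408  0.004 -1.585] open 0.164 F [ 0.1  0.3 -2.8] t 41.8 q [-0.07  0.29  1.7   0.1   0.42  1.44]
(750, 28, 430, [np.float64(-2.408428608429539), np.float64(0.004477225776938765), np.float64(-1.5845494093960948)]) -> [ -1.  -80.8 -34.6] [0. 0. 0.]
```

Call:
{"name": "arm_command", "arguments": {
  "motion": [-1, 0, -20, -9, 0, 0, 0, -1, 0, -50, -22, 0, 0, 0, -1, 0, -81, -35, 0, 0, 0, -1, 0, -81, -35, -6, 0, 0, -1, 0, -81, -35, -13, 0, 0, -1, 0, -81, -35, -20, 0, 0, -1, 0, -81, -35, -27, 0, 0, -1, 0, -81, -35, -34, 0, 0, -1, 0, -81, -35, -39, 0, 0, -1, 0, -81, -35, -42, 0, 0, -1, 0, -81, -35, -42, 0, 0]
}}

```text
t: 42.85
eef_pos: [751.0, 26.9, 428.6]
tcp_rot: [3.14, 0.005, -1.585]
ft_force: [0.2, -0.6, -3.1]
opening: 0.162
```

```bash
python3 sc.py; python3 - <<'E'
from h import *
snap("side","s26",(130,60,380,260),3)
plan((605.5,-364,300,-1.5708))
E
```

```text
scoop floor normal [-0.003 -0.008  1.   ] tilt deg 0.5 med [672.1  23.  401.4] (array([673. ,  27.6]), array([131.8, 143.2]), 0.0) 904 z [400. 411.]
green [246. 161.] 440 [566.  29. 221.] (array([564.3,  37.7]), array([ 33.9, 117.4]), 0.6)
at [750.2  27.  429.9] [-3.14   0.005 -1.584] open 0.166 F [-0.9  0.1 -1.8] t 43.0 q [-0.05  0.61  0.8   0.    1.73  1.53]
(605.5, -364, 300, -1.5708) -> [393.5 139.6 127.9] [-0.1  0.3 -0.8]
```

View pics/s26.png

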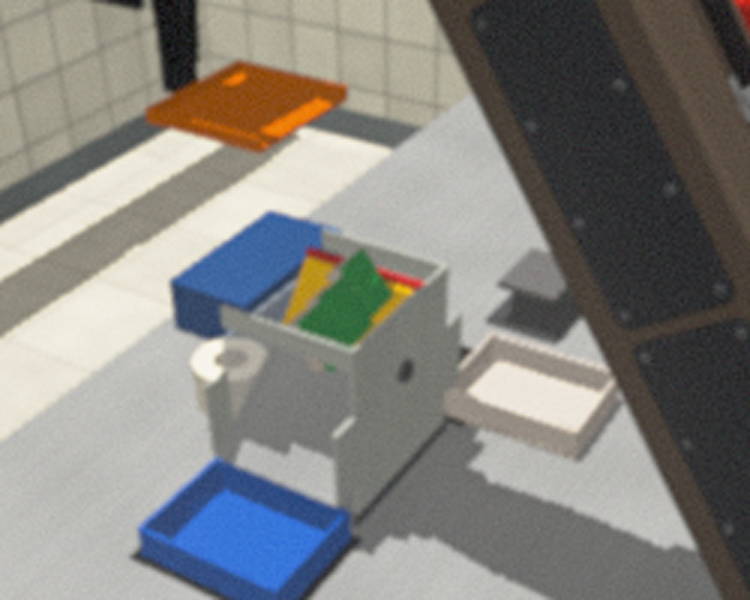

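Call:
{"name": "arm_command", "arguments": {
  "motion": [-1, 15, 5, 0, 0, 0, 0, -1, 50, 18, 0, 0, 0, 0, -1, 90, 32, 10, 0, 0, 0, -1, 130, 46, 30, 0, 0, 0, -1, 170, 60, 50, 0, 0, 0, -1, 210, 75, 70, 0, 0, 0, -1, 250, 89, 90, 0, 0, 0, -1, 290, 103, 110, 0, 0, 0, -1, 330, 117, 128, 0, 0, -1, -1, 365, 130, 150, 0, 0, -1, -1, 385, 138, 180, 0, 0, -1, -1, 394, 140, 220, 0, 0, -1, -1, 394, 140, 260, 0, 0, -1, -1, 394, 140, 290, 0, 0, -1, -1, 394, 140, 305, 0, 0, -1, -1, 394, 140, 305, 0, 0, -1]
}}

```text
t: 44.55
eef_pos: [603.4, -363.6, 122.7]
tcp_rot: [3.14, 0.005, -1.567]
ft_force: [-1.2, 0.4, -1.7]
opening: 0.172
```

```bash
python3 sc.py; python3 - <<'E'
from meas import *
snap("side","s27",(200,60,450,260),3)
im,d=snap("top","t27",(220,80,420,260),4)
P,M=masks(im,d)
for c,a,p in comps(P,M['orange']):print(c,a,np.round(np.median(p,0)),rect(p))
for c,a,p in comps(P,M['green']):print(c,a,np.round(np.median(p,0)),rect(p))
plan((604.5,-364,120,-1.5708))
E
```

```text
scoop floor normal [-0.003 -0.03   1.   ] tilt deg 1.7 med [ 540.5 -354.7   95.7] (array([ 446.6, -183.8]), array([113. , 572.6]), 31.7) 417 z [ 92. 107.]
green [246. 161.] 457 [566.  30. 221.] (array([564.3,  36.7]), array([ 33.1, 113.7]), 1.5)
[294. 159.] 49 [591. -41. 212.] (array([596.6, -41. ]), array([138.5,   3.7]), 0.2)
[370. 174.] 236 [ 559. -319.   97.] (array([ 516.2, -278. ]), array([ 68.1, 222.1]), 46.1)
[  4. 153.] 145 [660. 994.  97.] (array([658.9, 996. ]), array([60. , 32.9]), 3.4)
[ 17. 153.] 192 [660. 949.  96.] (array([660.6, 950.2]), array([42.2, 60.8]), 89.4)
[271. 167.] 437 [566.  36. 220.] (array([565.2,  37.3]), array([ 35.9, 113.2]), 0.8)
[  3. 172.] 135 [591. 992.  96.] (array([590. , 992.8]), array([63. , 26.3]), 3.1)
[ 15. 172.] 196 [591. 950.  97.] (array([590.9, 951. ]), array([60.7, 46.3]), 1.2)
[  3. 192.] 114 [523. 990.  96.] (array([520.9, 987.8]), array([61.5, 26.6]), 5.3)
[ 14. 191.] 210 [522. 949.  97.] (array([520.4, 950.6]), array([43.7, 61.6]), 89.2)
at [ 605.1 -364.2  125.9] [-3.139e+00  2.000e-03 -1.567e+00] open 0.166 F [-0.1 -0.3 -2.5] t 44.7 q [-0.64  0.69  1.43  0.    1.02  0.93]
(604.5, -364, 120, -1.5708) -> [-0.2  0.6  5.9] [-0.2  0.1  0.2]
```

View pics/s27.png

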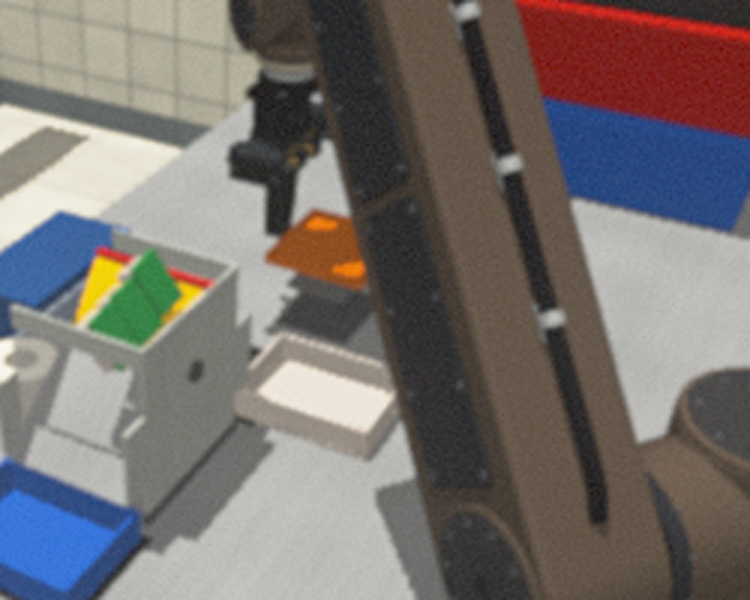

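View pics/t27.png

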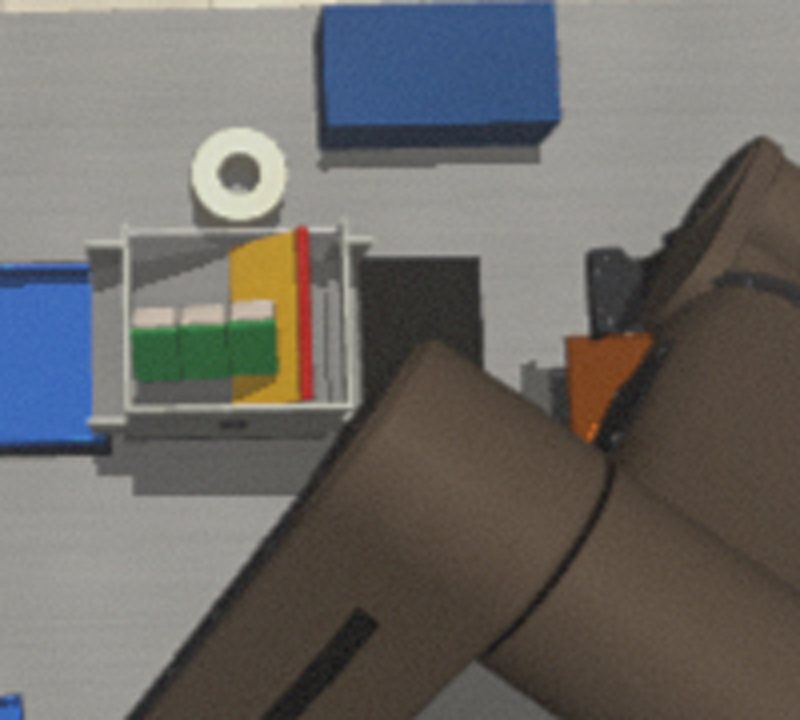

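Call:
{"name": "arm_command", "arguments": {
  "motion": [-1, 0, 0.5, 12, 0, 0, 0, -1, 0, 0.5, 22, 0, 0, 0, -1, 0, 0.5, 28, 0, 0, 0, -1, 0, 0.5, 31, 0, 0, 0, -1, 0, 0.5, 33, 0, 0, 0, -1, 0, 0.5, 33, 0, 0, 0]
}}

```text
t: 45.3
eef_pos: [604.4, -363.3, 91.6]
tcp_rot: [-3.141, 0.004, -1.567]
ft_force: [-0.8, 2.7, 4.1]
opening: 0.168
```

```bash
python3 sc.py; python3 - <<'E'
from meas import *
plan((604.5,-364,91,-1.5708))
E
```

```text
scoop floor normal [ 0.011 -0.028  1.   ] tilt deg 1.7 med [ 539.3 -355.6   65. ] (array([ 442.6, -184.8]), array([118.2, 575.7]), 32.9) 423 z [61. 76.]
green [246. 161.] 461 [566.  29. 222.] (array([565.2,  37.7]), array([ 35.3, 115.6]), 0.9)
at [ 604.4 -363.4   91.6] [-3.141  0.004 -1.567] open 0.166 F [0.5 3.8 4.9] t 45.4 q [-0.64  0.73  1.45  0.    0.96  0.93]
(604.5, -364, 91, -1.5708) -> [ 0.6 -0.1  0.6] [-0.1  0.2  0.2]
```

Call:
{"name": "arm_command", "arguments": {
  "motion": [-0.4, 0, 0, 0, 0, 0, 0, -0.4, 0, 0, 0, 0, 0, 0, -0.4, 0, 0, 0, 0, 0, 0, -0.4, 0, 0, 0, 0, 0, 0, -0.4, 0, 0, -20, 0, 0, 0, -0.4, 0, 0, -60, 0, 0, 0, -0.4, 0, 0, -110, 0, 0, 0, 0, 0, 0, -160, 0, 0, 0, 0, 0, 0, -210, 0, 0, 0, 0, 0, 0, -260, 0, 0, 0, 0, 0, 0, -260, 0, 0, 0]
}}

```text
t: 46.45
eef_pos: [605.0, -365.4, 358.7]
tcp_rot: [-3.132, -0.003, -1.567]
ft_force: [-0.1, -0.6, 0.1]
opening: 0.493
```

```bash
python3 - <<'E'
from meas import *
im,d=snap("side","s28",(200,60,450,260),3)
P,M=masks(im,d,"side")
for c,a,p in comps(P,M['orange']):
    p=p[p[:,1]<-200]
    if len(p)>30: print(c,a,np.round(np.median(p,0)),rect(p))
E
python3 sc.py; python3 meas.py | grep orange
python3 - <<'E'
from h import *
plan((580,38,350,-1.5708))
E
```

```text
[310. 150.] 630 [ 526. -363.   65.] (array([ 525.8, -365.9]), array([150.2, 134.8]), 89.3)
scoop floor normal [-0.001 -0.002  1.   ] tilt deg 0.1 med [ 525.9 -368.7   64.9] (array([ 528.6, -363.4]), array([133. , 148.5]), 0.6) 546 z [62. 75.]
green [246. 161.] 461 [566.  28. 221.] (array([563.8,  35.8]), array([ 34.4, 115.7]), 1.7)
orange [294. 159.] 47 z [208. 212. 216.] med [590. -42. 212.] (array([596.3, -41.5]), array([  3.5, 137.5]), 89.4)
orange [374. 180.] 847 z [60. 64. 69.] med [ 544. -341.   64.] (array([ 525.2, -315.8]), array([114.2, 244.9]), 47.4)
at [ 603.7 -364.6  349.8] [ 3.141  0.005 -1.567] open 0.495 F [ 0.1 -1.1 -0.6] t 46.6 q [-0.64  0.53  1.13  0.    1.48  0.93]
(580, 38, 350, -1.5708) -> [-402.6   22.2    1.8] [0.  0.3 0.2]
```

View pics/s28.png

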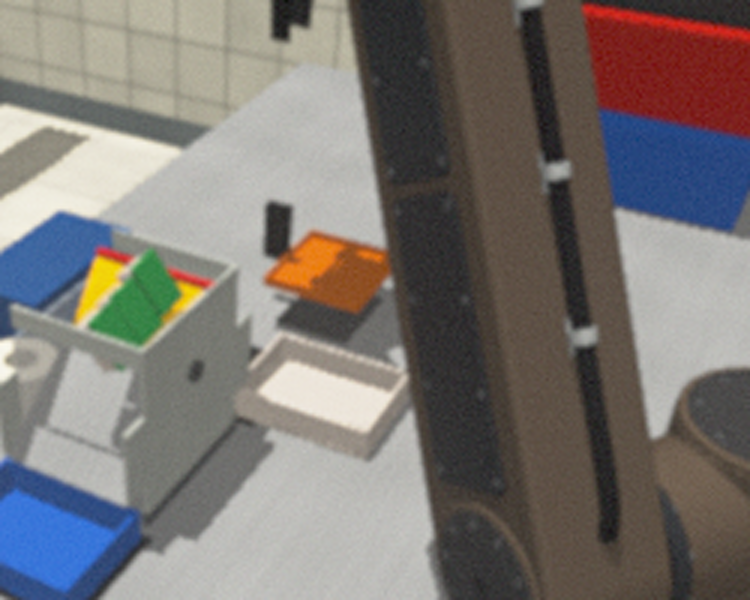

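```bash
python3 - <<'E'
from meas import *
cen=[]
for n in("top","side"):
    im,d=env.read_camera(n);P,M=masks(im,d,n)
    g=M['green']&(P[...,0]>500)&(P[...,0]<690)&(abs(P[...,1]-30)<90)
    p=P[g]
    for lo,hi in[(62,95),(24,54),(-15,14),(-20,98)]:
        q=p[(p[:,1]>lo)&(p[:,1]<hi)]
        c=q.mean(0);u,s,v=np.linalg.svd(q-c,full_matrices=False);nn=v[2]*np.sign(v[2][2])
        a=q@v[0]
        xs=np.percentile(q[:,0],[2,98]);zs=np.percentile(q[:,2],[2,98])
        print(n,(lo,hi),len(q),"c",np.round(c,1),"n",np.round(nn,2),"res",np.round(s[2]/np.sqrt(len(q)),1),xs.round(),zs.round())
    # white ends
    wm=(im.min(-1)>110)&(P[...,0]>540)&(P[...,0]<640)&(P[...,1]>-20)&(P[...,1]<94)&(P[...,2]>195)
    q=P[wm];print("white",len(q),np.percentile(q,[5,50,95],axis=0).round().tolist())
E
```

```text
top (62, 95) 111 c [566.   77.9 211.9] n [-0.82  0.05  0.56] res 1.7 [550. 582.] [188. 234.]
top (24, 54) 108 c [566.   39.1 218. ] n [-0.82  0.1   0.56] res 1.5 [551. 581.] [197. 240.]
top (-15, 14) 121 c [ 5.656e+02 -4.000e-01  2.291e+02] n [-0.82  0.09  0.57] res 1.8 [549. 582.] [204. 254.]
top (-20, 98) 436 c [565.9  35.5 220.2] n [-0.82  0.13  0.56] res 1.9 [549. 582.] [190. 251.]
white 161 [[587.0, -12.0, 217.0], [595.0, 39.0, 227.0], [603.0, 90.0, 244.0]]
side (62, 95) 78 c [570.1  73.6 219.3] n [-0.81  0.09  0.59] res 1.5 [556. 579.] [201. 231.]
side (24, 54) 151 c [564.2  39.6 216.1] n [-0.81  0.08  0.58] res 1.8 [549. 579.] [194. 239.]
side (-15, 14) 135 c [5.645e+02 3.000e-01 2.279e+02] n [-0.82  0.08  0.57] res 1.8 [550. 580.] [206. 251.]
side (-20, 98) 458 c [565.6  30.1 221.3] n [-0.82  0.12  0.56] res 2.0 [549. 580.] [196. 248.]
white 89 [[562.0, -5.0, 209.0], [592.0, 47.0, 229.0], [602.0, 92.0, 249.0]]
```

```bash
python3 - <<'E'
from h import *
o=[np.pi,.594,0.]
plan((631,-150,380,[np.pi,.3,-.8]),(645,37.5,350,o),(631,37.5,285,o))
E
```

```text
at [ 603.7 -364.5  348.7] [ 3.139  0.006 -1.567] open 0.5 F [-0.4 -0.6  0.1] t 46.7 q [-0.64  0.53  1.13  0.    1.48  0.93]
(631, -150, 380, [3.141592653589793, 0.3, -0.8]) -> [-214.6  -28.1  -30. ] [ -6.6 -15.9 -43.6]
(645, 37.5, 350, [3.141592653589793, 0.594, 0.0]) -> [-401.9  -42.8    1.1] [-26.8 -26.3 -86.8]
(631, 37.5, 285, [3.141592653589793, 0.594, 0.0]) -> [-401.5  -29.    66.1] [-26.8 -26.3 -86.8]
```

Call:
{"name": "arm_command", "arguments": {
  "motion": [0.1, -402, -43, -20, -27, -26, -87, 0.1, -402, -43, -20, -27, -26, -87, 0.1, -402, -43, -20, -27, -26, -87, 0.1, -402, -43, -20, -27, -26, -87, 0.1, -402, -43, -20, -27, -26, -87, 0.1, -402, -43, -20, -27, -26, -87, 0.1, -402, -43, -20, -27, -26, -87, 0.1, -402, -43, -20, -27, -26, -87, 0.1, -402, -43, -20, -27, -26, -87, 0.1, -402, -43, -20, -27, -26, -87, 0.1, -402, -43, -20, -27, -26, -87, 0.1, -402, -43, -20, -27, -26, -87, 0.1, -402, -43, -20, -27, -26, -87, 0.1, -402, -43, -20, -27, -26, -87]
}}

```text
t: 48.1
eef_pos: [645.4, 37.0, 372.3]
tcp_rot: [3.132, 0.59, -0.004]
ft_force: [0.3, -0.7, 0.1]
opening: 0.548
```

```bash
python3 - <<'E'
from h import *
o=[np.pi,.594,0.]
snap("side","s29",(130,20,380,220),3)
plan((631,37.5,285,o),(575,37.5,203,o))
E
```

```text
at [645.3  37.  372.6] [ 3.132e+00  5.890e-01 -3.000e-03] open 0.554 F [-0.1 -0.4  0.7] t 48.1 q [-0.03  0.71  0.86 -0.03  2.16 -0.04]
(631, 37.5, 285, [3.141592653589793, 0.594, 0.0]) -> [36.8 -1.2 80.8] [ 0.4 -0.3 -0.2]
(575, 37.5, 203, [3.141592653589793, 0.594, 0.0]) -> [ 35.8  -1.9 180.1] [ 0.4 -0.3 -0.2]
```

View pics/s29.png

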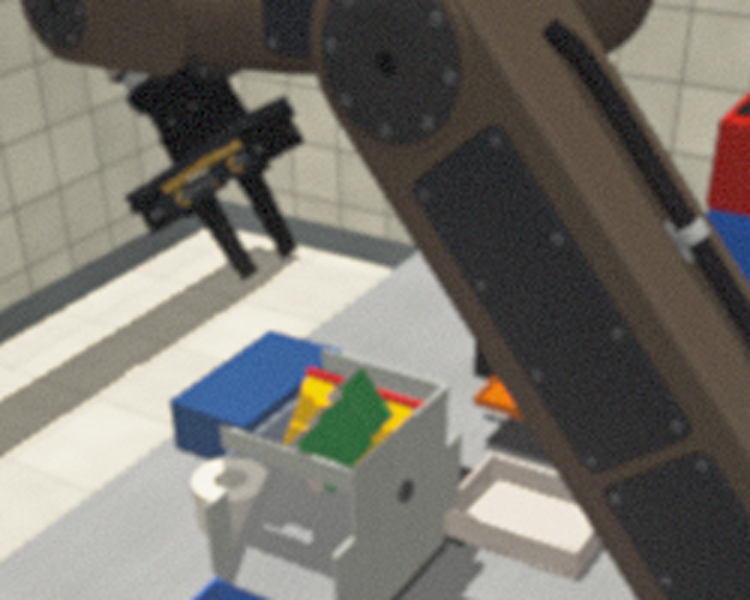

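Approach to the pre-grasp, then check the alignment.

Call:
{"name": "arm_command", "arguments": {
  "motion": [0.1, 18, -1, 40, 0, 0, 0, 0.1, 36, -1.5, 80, 0, 0, 0, 0.1, 36, -1.5, 105, 0, 0, 0, 0.1, 36, -1.5, 120, 0, 0, 0, 0.1, 36, -1.5, 125, 0, 0, 0, 0.1, 36, -1.5, 125, 0, 0, 0]
}}

```text
t: 48.75
eef_pos: [605.7, 37.6, 249.1]
tcp_rot: [3.133, 0.59, -0.001]
ft_force: [1.2, 0.0, 0.2]
opening: 0.553
```

```bash
python3 - <<'E'
from h import *
o=[np.pi,.594,0.]
snap("side","s30",(180,70,330,220),4)
plan((575,37.5,203,o))
E
```

```text
at [606.1  37.6 249.4] [ 3.133e+00  5.890e-01 -1.000e-03] open 0.546 F [-0.5  0.9  0.1] t 48.8 q [-0.03  0.7   1.19 -0.03  1.84 -0.04]
(575, 37.5, 203, [3.141592653589793, 0.594, 0.0]) -> [-0.1 -0.3 55.9] [ 0.4 -0.3 -0.1]
```

View pics/s30.png

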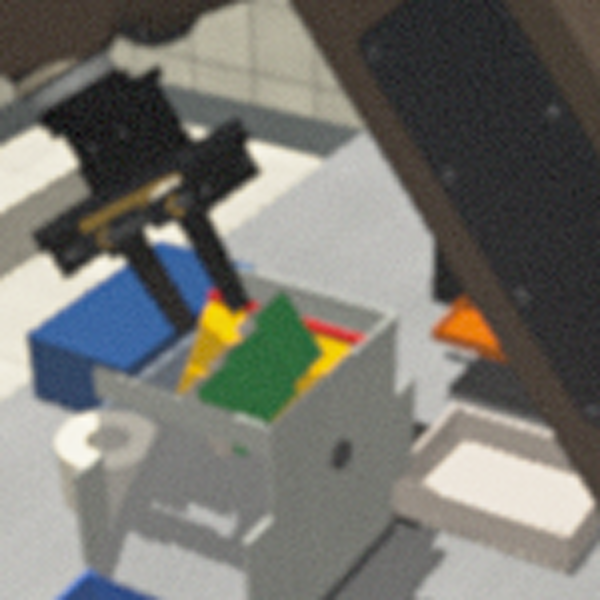

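Call:
{"name": "arm_command", "arguments": {
  "motion": [0.1, 0, 0, 12, 0, 0, 0, 0.1, 0, 0, 24, 0, 0, 0, 0.1, 0, 0, 36, 0, 0, 0, 0.1, 0, 0, 48, 0, 0, 0, 0.1, 0, 0, 53, 0, 0, 0, 0.1, 0, 0, 53, 0, 0, 0]
}}

```text
t: 49.4
eef_pos: [576.5, 37.4, 204.8]
tcp_rot: [3.133, 0.59, -0.0]
ft_force: [-0.1, 0.3, 0.7]
opening: 0.55
```

```bash
python3 - <<'E'
from h import *
snap("side","s31",(180,70,330,220),4)
plan()
E
```

```text
at [576.8  37.4 205.1] [ 3.133  0.589 -0.   ] open 0.552 F [0.4 0.2 1.4] t 49.5 q [-0.04  0.69  1.33 -0.03  1.71 -0.03]
```

View pics/s31.png

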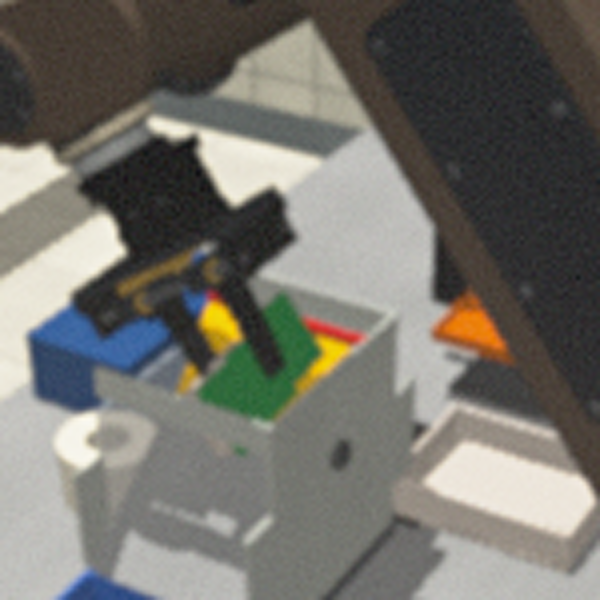

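Fingers straddle the middle tub with no contact. Close and pull out along its axis.

Call:
{"name": "arm_command", "arguments": {
  "motion": [-1, 0, 0, 0, 0, 0, 0, -1, 0, 0, 0, 0, 0, 0, -1, 0, 0, 0, 0, 0, 0, -1, 0, 0, 0, 0, 0, 0, -1, 0, 0, 0, 0, 0, 0, -1, 0, 0, -10, 0, 0, 0, -1, 0, 0, -25, 0, 0, 0, -1, 0, 0, -45, 0, 0, 0, -1, 0, 0, -70, 0, 0, 0, -1, 0, 0, -90, 0, 0, 0, -1, 0, 0, -90, 0, 0, 0, -1, 0, 0, -90, 0, 0, 0]
}}

```text
t: 50.65
eef_pos: [626.2, 38.1, 278.8]
tcp_rot: [3.133, 0.591, 0.0]
ft_force: [0.6, -0.5, -1.3]
opening: 0.339
```

```bash
python3 - <<'E'
from h import *
snap("side","s32",(130,70,380,270),3)
plan()
E
```

```text
at [625.9  38.1 278.5] [3.133 0.592 0.   ] open 0.338 F [ 0.4 -0.1 -0.8] t 50.7 q [-0.03  0.72  1.08 -0.03  1.93 -0.04]
```

View pics/s32.png

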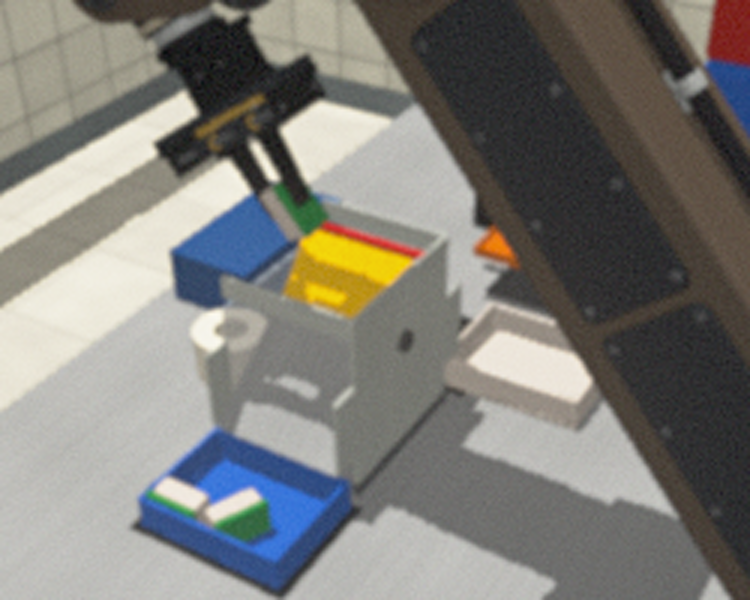

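```bash
python3 - <<'E'
from h import *
o=list(env.state()['tcp_rot'])
plan((590,45,260,o),(590,45,197,o))
E
```

```text
at [625.9  38.1 278.5] [3.133 0.592 0.   ] open 0.338 F [ 0.4 -0.1 -0.8] t 50.7 q [-0.03  0.72  1.08 -0.03  1.93 -0.04]
(590, 45, 260, [np.float64(3.1334779654896345), np.float64(0.5917269930179319), np.float64(8.567961195504736e-05)]) -> [-19.5  -7.2  35.3] [0. 0. 0.]
(590, 45, 197, [np.float64(3.1334779654896345), np.float64(0.5917269930179319), np.float64(8.567961195504736e-05)]) -> [15.7 -7.6 87.6] [0. 0. 0.]
```

Call:
{"name": "arm_command", "arguments": {
  "motion": [-1, -19, -7, 35, 0, 0, 0, -1, -5, -7.5, 58, 0, 0, 0, -1, 8, -7.5, 78, 0, 0, 0, -1, 15.5, -7.5, 87, 0, 0, 0, -1, 15.5, -7.5, 87, 0, 0, 0, 0.2, 15.5, -7.5, 87, 0, 0, 0, 0.2, 15.5, -7.5, 87, 0, 0, 0, 0.2, 15.5, -7.5, 87, 0, 0, 0, 0.2, 15.5, -7.5, 87, 0, 0, 0, 0.2, 15.5, -7.5, 87, 0, 0, 0, 0.2, 15.5, -7.5, 87, 0, 0, 0]
}}

```text
t: 51.8
eef_pos: [590.8, 44.9, 198.5]
tcp_rot: [3.133, 0.59, 0.0]
ft_force: [-0.2, -1.1, -0.7]
opening: 0.6
```

```bash
python3 - <<'E'
from h import *
snap("side","s33",(130,70,380,270),3)
o=list(env.state()['tcp_rot'])
plan((650,45,290,o))
E
```

```text
at [590.8  44.9 198.5] [3.133 0.59  0.   ] open 0.599 F [ 0.4 -0.6 -0.4] t 51.9 q [-0.03  0.72  1.29 -0.02  1.72 -0.02]
(650, 45, 290, [np.float64(3.1334839760730433), np.float64(0.5902551847690902), np.float64(0.00013163992046960615)]) -> [  -1.8    0.8 -109. ] [0. 0. 0.]
```

View pics/s33.png

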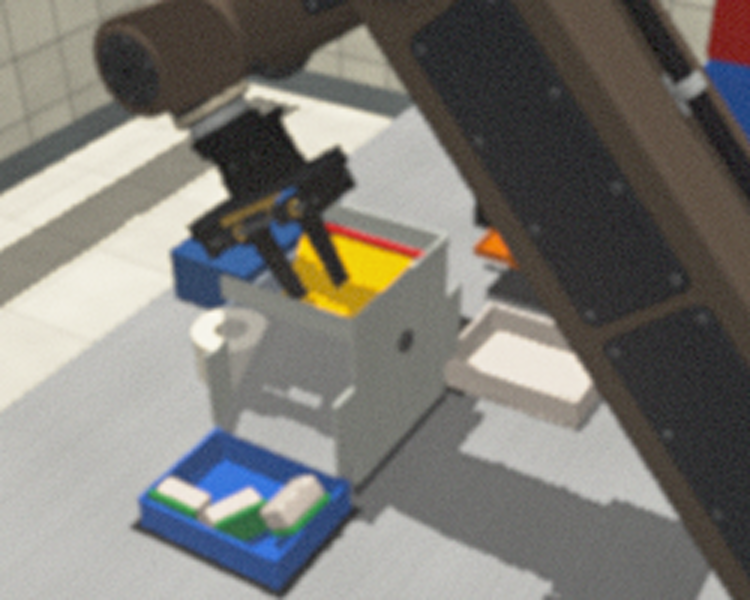

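Call:
{"name": "arm_command", "arguments": {
  "motion": [0.2, 0, 0, -40, 0, 0, 0, 0.2, 0, 0, -85, 0, 0, 0, 0.2, 0, 0, -130, 0, 0, 0, 0.2, 0, 0, -170, 0, 0, 0, 0.2, 0, 200, -170, 0, 0, 0, 0.2, 0, 200, -170, 0, 0, 0, 0.2, 0, 200, -170, 0, 0, 0, 0.2, 0, 200, -170, 0, 0, 0, 0.2, 0, 200, -170, 0, 0, 0, 0.2, 0, 200, -170, 0, 0, 0]
}}

```text
t: 52.85
eef_pos: [686.2, -154.7, 340.4]
tcp_rot: [3.134, 0.591, -0.002]
ft_force: [0.2, 0.3, 0.7]
opening: 0.597
```

```bash
python3 flap.py; python3 - <<'E'
from meas import *
im,d=snap("side","s34",(150,60,350,260),4)
P,M=masks(im,d,"side")
m=(P[...,0]>500)&(P[...,0]<700)&(P[...,1]>110)&(P[...,1]<270)
p=P[m&M['blue']];print("tray side",rect(p))
w=m&(~M['blue'])&(P[...,2]>8)&(P[...,1]>115)
for c,a,p in comps(P,w,40):print(c,a,np.percentile(p,[3,50,97],axis=0).round().tolist())
im,d=snap("top","t34",(200,120,350,220),5)
P,M=masks(im,d)
p=[c for c in comps(P,M['blue']) if abs(np.median(c[2][:,0])-600)<60];print([(rect(x[2]),x[1]) for x in p])
plan()
E
python3 sc.py
```

```text
top 49 [[528.7, -49.5, 210.0], [624.3, -45.5, 214.7], [662.4, -4.3, 582.9]]
side 49 [[549.1, -49.1, 211.8], [608.4, -46.0, 214.1], [659.1, -42.0, 216.5]]
tray side (array([596.4, 187.4]), array([131.9, 169.9]), 89.6)
[237.  41.] 449 [[501.0, 118.0, 542.0], [514.0, 127.0, 595.0], [535.0, 133.0, 640.0]]
[216. 228.] 1334 [[517.0, 117.0, 18.0], [579.0, 179.0, 50.0], [678.0, 240.0, 130.0]]
[((array([597.2, 231.8]), array([166.5,  41. ]), 1.2), np.int32(207)), ((array([589.5, 170.7]), array([197.7,  87.9]), 8.1), np.int32(307))]
at [ 686.5 -152.   341.1] [3.134e+00 5.900e-01 2.000e-03] open 0.599 F [-0.4  0.4 -0.2] t 53.0 q [-0.25  0.84  0.68 -0.18  2.19 -0.32]
scoop floor normal [-0.006 -0.543  0.84 ] tilt deg 32.9 med [592.  -43.3 210.3] (array([600.4, -44.1]), array([126.8,   7.4]), 0.5) 42 z [207. 214.]
green [187. 238.] 35 [643. 241.  43.] (array([646.7, 240.3]), array([ 7.7, 55.8]), 84.5)
green [231. 242.] 45 [517. 195.  49.] (array([518.4, 192.1]), array([60. , 22.7]), 61.9)
green [211. 244.] 103 [575. 218.  33.] (array([577.4, 221.7]), array([47.7,  7.2]), 64.1)
```

View pics/s34.png

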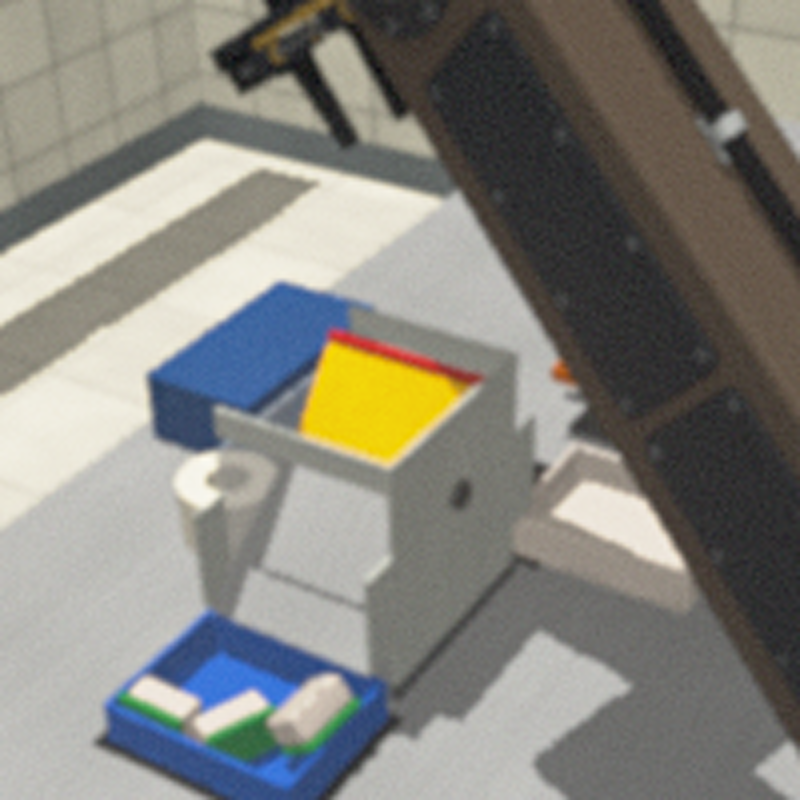

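View pics/t34.png

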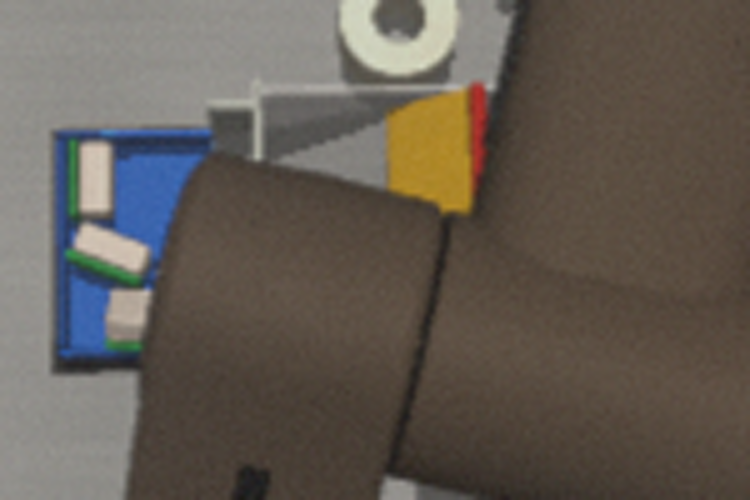

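```bash
python3 - <<'E'
from h import *
plan((350,-520,360,[np.pi,0,-.9]))
E
```

```text
at [ 686.6 -152.1  341.2] [3.134e+00 5.900e-01 2.000e-03] open 0.596 F [ 1.1  0.1 -0.1] t 53.1 q [-0.25  0.84  0.68 -0.18  2.19 -0.32]
(350, -520, 360, [3.141592653589793, 0, -0.9]) -> [-290.7  365.8  175. ] [15.7 31.3 50.3]
```

Call:
{"name": "arm_command", "arguments": {
  "motion": [0.2, -291, 366, 175, 16, 31, 50, 0.2, -291, 366, 175, 16, 31, 50, 0.2, -291, 366, 175, 16, 31, 50, 0.2, -291, 366, 175, 16, 31, 50, 0.2, -291, 366, 175, 16, 31, 50, 0.2, -291, 366, 175, 16, 31, 50, 0.2, -291, 366, 175, 16, 31, 50, 0.2, -291, 366, 175, 16, 31, 50, 0.2, -291, 366, 175, 16, 31, 50, 0.2, -291, 366, 175, 16, 31, 50, 0.2, -291, 366, 175, 16, 31, 50, 0.2, -291, 366, 175, 16, 31, 50, 0.2, -291, 366, 175, 16, 31, 50]
}}

```text
t: 54.4
eef_pos: [350.0, -520.0, 360.2]
tcp_rot: [-3.138, 0.007, -0.898]
ft_force: [0.3, 0.7, 0.1]
opening: 0.599
```

```bash
python3 flap.py; python3 - <<'E'
from meas import *
im,d=snap("side","s35",(150,180,290,290),5)
im,d=snap("top","t35",(120,100,420,280),2.6)
cv2.imwrite("pics/t35b.png",cv2.resize(im[135:205,200:260],None,fx=9,fy=9,interpolation=cv2.INTER_CUBIC)[:,:,::-1])
P,M=masks(im,d)
p=[c for c in comps(P,M['blue']) if abs(np.median(c[2][:,0])-600)<60];print([(rect(x[2]),x[1]) for x in p])
m=(P[...,0]>505)&(P[...,0]<690)&(P[...,1]>136)&(P[...,1]<255)&(~M['blue'])&(P[...,2]>14)
for c,a,p in comps(P,m,30):print(c,a,np.percentile(p,[3,50,97],axis=0).round().tolist())
for c,a,p in comps(P,M['orange']):print('o',c,a,np.round(np.median(p,0)),rect(p))
plan()
E
python3 sc.py
```

```text
top 91 [[533.6, -49.7, 210.1], [589.8, -46.5, 214.0], [658.5, -43.2, 217.7]]
side 57 [[537.8, -50.4, 211.6], [599.7, -46.0, 213.9], [656.8, -42.4, 215.8]]
[((array([595.9, 238.8]), array([167.4,  40.5]), 6.4), np.int32(201)), ((array([596.2, 173.2]), array([170.5,  81.2]), 3.9), np.int32(573))]
[223. 170.] 532 [[517.0, 163.0, 19.0], [586.0, 212.0, 45.0], [679.0, 245.0, 68.0]]
[211. 170.] 36 [[527.0, 253.0, 34.0], [590.0, 254.0, 39.0], [653.0, 254.0, 44.0]]
o [294. 160.] 48 [586. -42. 212.] (array([595.6, -41.5]), array([  3.3, 137.1]), 89.5)
o [378. 183.] 1263 [ 525. -362.   64.] (array([ 526. , -360.6]), array([139.3, 127.1]), 89.6)
at [ 349.9 -520.2  360.2] [-3.138  0.007 -0.898] open 0.599 F [-0.2  0.5 -0.3] t 54.6 q [-1.08  0.4   1.33  0.    1.42 -0.19]
scoop floor normal [-0.001 -0.004  1.   ] tilt deg 0.3 med [ 523.7 -367.7   64.6] (array([ 527.5, -363.8]), array([133.9, 150.2]), 0.8) 563 z [61. 75.]
green [187. 238.] 35 [643. 241.  44.] (array([646.5, 241.3]), array([ 8.1, 55.2]), 83.9)
green [231. 242.] 45 [516. 195.  49.] (array([518.5, 192. ]), array([59.4, 24. ]), 60.6)
green [211. 244.] 104 [576. 217.  34.] (array([575.8, 220.6]), array([50.4,  8.5]), 63.9)
```

View pics/s35.png

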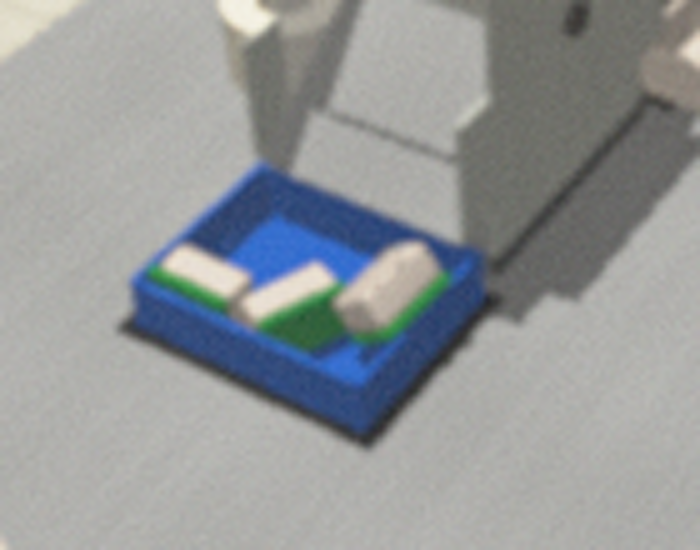

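View pics/t35.png

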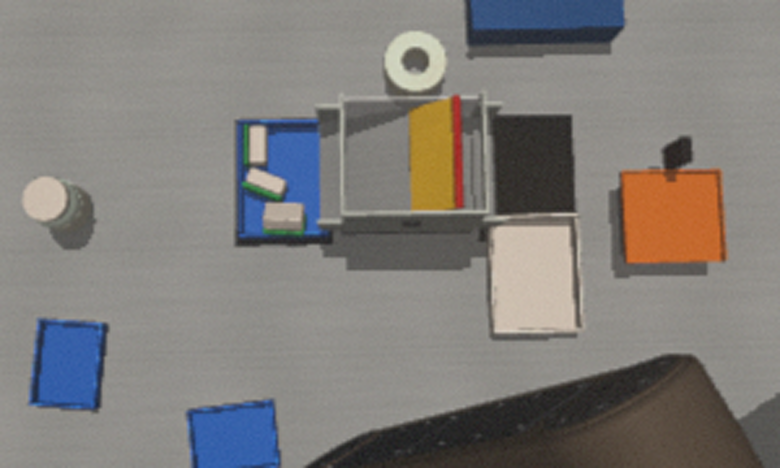

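View pics/t35b.png

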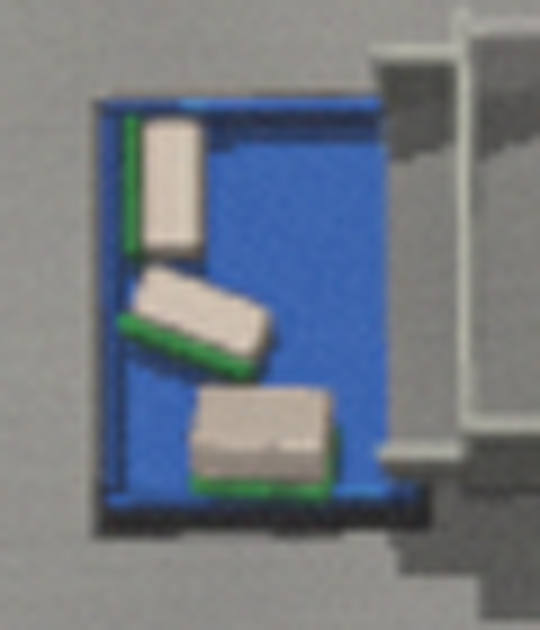

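```bash
python3 -c "
from cell import env
print(env.job_done())"
```

```text
the job is handed in; nothing more can be done
None
```

I handed the job in at about 55 s. It reports no verdict, but my last camera checks agree with every condition I could measure.

- **Flap and blue tray:** I pushed the flap fully over, then dragged the blue tray onto the left mat. The last checks put the flap rod where a lean of about 0.7 rad puts it. The tray is at about (596, 187) mm, against a mat centre of about (598, 187), and square to the chute.
- **Tubs into the scoop:** I found three tubs. I set them side by side in the scoop, lifted it level and tipped it about 42° over the chute mouth.
- **Jam in the chute:** The three tubs wedged between the chute's left wall and the flap instead of sliding down. I set the scoop on the stand, then pulled out the middle tub, and the other two slid into the tray. I dropped the third back down the chute.
- **Tubs at the end:** All three are in the tray and did not move between the last pictures. One leans on the tray's front wall, with its centre about 45 mm up by estimate, under the 85 mm limit.
- **Scoop:** It is empty on the stand, tilted about 0.3°, and its centre is 2 to 4 mm from the middle of the top.
- **Everything else:** The white tray, paper roll and jar look unmoved in the last top view; I did not measure them. The arm is clear of everything.

The top camera could not fit the whole blue tray outline at the end because the tubs and chute split it. The tray position above comes from its x extent in the top view and the side camera's fit.

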